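# Clear the strip-down station

## Task

Clear the strip-down station for the next batch: slide the vise jaw open, lift the finished aluminium housing out and stand it upright on the floor of the empty compartment of the low crate, then push the jaw fully home again. Nest all the empty round grey tubs upright inside one another in size order, each resting on the floor of the next wider one, with the widest standing on the table.

Things in the scene. Friction and masses are not known exactly. Their poses are not given: they have to be found in the camera images.
- tub_a: open round grey plastic parts tub, the widest of up to five: rim outer diameter 164, height 68, wall 8 thick, floor 10 thick, sides taper to 150 outer diameter at the underside; origin at the centre of the underside, z up to the mouth
- tub_b: open round grey plastic parts tub, the second widest of up to five: rim outer diameter 136, height 76, wall 8 thick, floor 10 thick, sides taper to 122 outer diameter at the underside; origin at the centre of the underside, z up to the mouth; may be absent
- tub_c: open round grey plastic parts tub, the middle of up to five: rim outer diameter 108, height 84, wall 8 thick, floor 10 thick, sides taper to 94 outer diameter at the underside; origin at the centre of the underside, z up to the mouth; may be absent
- tub_d: open round grey plastic parts tub, the second narrowest of up to five: rim outer diameter 82, height 92, wall 8 thick, floor 10 thick, sides taper to 68 outer diameter at the underside; origin at the centre of the underside, z up to the mouth; may be absent
- tub_e: open round grey plastic parts tub, the narrowest of up to five: rim outer diameter 58, height 100, wall 8 thick, floor 10 thick, sides taper to 44 outer diameter at the underside; origin at the centre of the underside, z up to the mouth; may be absent
- housing: stripped device housing, bare aluminium: flange plate 64 (x) by 80 (y) by 12 thick with a finned body 44 (x) by 40 (y) rising from it to 66 overall; origin at the centre of the underside, z up. It starts in the vise, flange on the bed, its x along the vise's x
- vise: small blue bench vise with a steel bed fixed to the table, 240 (x) by 110 (y); origin at the centre of its underside, bed 40 above it; the jaw slides along its x axis and opens towards its -x end; fixed jaw on the +x side, top 70 above the table
- jaw (a joint): travel of the sliding jaw in m: 0 fully home (shut on the housing), grows as it opens towards the vise's -x, 0.05 fully open; stiff, about 4 N. A steel lip on the jaw reaches 7 mm over the edge of the housing's flange, and holds it down until the jaw is open by more than 10 mm
- jaw_grip (a point): top centre of the black upright grip of the sliding jaw: a square post 20 by 20, 48 high, moves with the jaw
- crate_bay (a point): centre of the floor of the empty compartment of the low parts crate fixed to the table; compartment 160 (x) by 122 (y) inside, walls 40 above this floor; the crate's other compartment, towards +y, is full of white covers

How it is judged:
On the way, in this order (a step that is already met when the one before it is completed fails the run):
1. the jaw is slid open (over 10 mm) with the housing still on the vise bed (value of joint jaw above 0.01 m and z of housing in the frame of vise below 0.06 m and horizontal distance between housing and vise below 0.08 m), for 0.1 s.
2. the housing stands upright on the floor of the empty crate compartment (x of housing in the frame of crate_bay between -0.06 and 0.06 m and y of housing in the frame of crate_bay between -0.04 and 0.04 m and z of housing in the frame of crate_bay below 0.006 m and angle between housing's own z axis and vertical below 0.12 rad), for 0.2 s.
At the end, for the whole second after the job is handed in: every tub present stands upright (within 0.1 rad), at rest, inside every wider tub present and down on its floor (within 4 mm), the widest on the table; the housing stands upright (0.12 rad) at rest on the floor of the empty crate compartment; the jaw is home (within 5 mm) (all of step 2 and angle between each of tub_a, tub_b, tub_c, tub_d, tub_e's own z axis and vertical below 0.1 rad and height (world z) of tub_a below 0.01 m and linear speed of each of tub_a, tub_b, tub_c, tub_d, tub_e, housing below 0.02 m/s and horizontal distance between tub_b and tub_a below 0.012 m and z of tub_b in the frame of tub_a below 0.014 m and horizontal distance between tub_c and tub_a below 0.026 m and z of tub_c in the frame of tub_a below 0.024 m and horizontal distance between tub_d and tub_a below 0.039 m and z of tub_d in the frame of tub_a below 0.034 m and horizontal distance between tub_e and tub_a below 0.051 m and z of tub_e in the frame of tub_a below 0.044 m and horizontal distance between tub_c and tub_b below 0.012 m and z of tub_c in the frame of tub_b below 0.014 m and horizontal distance between tub_d and tub_b below 0.025 m and z of tub_d in the frame of tub_b below 0.024 m and horizontal distance between tub_e and tub_b below 0.037 m and z of tub_e in the frame of tub_b below 0.034 m and horizontal distance between tub_d and tub_c below 0.011 m and z of tub_d in the frame of tub_c below 0.014 m and horizontal distance between tub_e and tub_c below 0.023 m and z of tub_e in the frame of tub_c below 0.024 m and horizontal distance between tub_e and tub_d below 0.01 m and z of tub_e in the frame of tub_d below 0.014 m and value of joint jaw below 0.005 m); the robot touches nothing.
Of tub_b, tub_c, tub_d, tub_e only 3 to 4 are there at a start; the rules pass over those that are not, and their reading is None.
At some moment in a run one of tub_b, tub_c, tub_d may be knocked a few centimetres aside while the robot is not near it.
It also fails if it takes over 208 s, if anything falls off the work surface, if the arm or the gripper's body presses on something with over 40 N, if the wrist force passes 120 N, or if a joint passes its speed limit or range.

## Robot

A 6-joint arm with a two-finger parallel gripper is mounted at the origin on the work surface. World frame = base frame: x ahead of the robot, y to its left, z up, the work surface at z = 0. Lengths are in m, angles in rad, forces in N, time in s.
With the tool pointing down it reaches from about 0.375 to 0.9 m from the base axis. Payload 3.1 kg.
Tool frame: the origin (TCP) lies midway between the tips of the shut fingers; the grasp point (between the pads) lies 19 mm behind it (arm.grip_depth is the distance from the TCP to the grasp point, in m); z points along the fingers, y is the line along which they close (so a half turn about z gives the same grasp; the last joint's range is limited). The gripper opens to 85 mm and grips with 20 to 120 N. Pads are 22 mm wide; open, the fingers measure 114 mm over their backs; the gripper's body (76 mm by 85 mm) begins 54 mm behind the grasp point. The pads swing forward as they close: fully open they stand 13 mm farther back than shut.
Start: joints at [-1.341, 0.527, 1.433, -0, 1.181, -0.178], TCP at [0.248, -0.574, 0.231] pointing down, gripper open.
Joint ranges: [-3.08, 3.08], [-0.75, 2.2], [0.22, 2.44], [-1.43, 4.57], [0, 2.65], [-2.85, 2.85]. Speed limits (rad/s): [2.79, 2.79, 3.14, 3.14, 3.14, 3.14].

## Interface

Orientations are given as a unit quaternion [x, y, z, w].
In Python, from workcell import arm gives the robot as it stands.
- The arm moves only by the tool arm_command, never from a script. Its argument "steps" is a list of rows, each an object of numbers: "dx", "dy", "dz": the shift along the tool's x, y, z as a fraction of full scale; "rx", "ry", "rz": the turn, a rotation vector about the tool's x, y, z as a fraction of full scale. In form: [{"dx": .., "dy": .., "dz": .., "rx": .., "ry": .., "rz": ..}, ...]. A call has 1 to 12 rows; each row shifts and turns the commanded pose from where the row before left it, along the tool's axes as they then stand; what a row does not reach is not made up. Full scale, the value 1, is 0.25 m for a shift and pi rad for a turn. A row lasts 1/8 s, in which the tool goes at most 62.5 mm and 10.7 degrees, less where a joint would pass 70% of its speed; a pose out of reach is approached as far as the arm can. A call with a number of a shift or a turn outside -1 to 1 is refused whole. A call with a gripper value outside its range is refused whole. "grip" is the opening, from -1 (shut) to 1 (fully open), set as the call begins (left out, the last holds). The fingers move at their own pace and stop on an object; "squeeze" is the grip in N (left out, the last holds). Time passes only in rows, so rows that do not move let the fingers close. It gives the time, the measured TCP pose, the force, the opening and the grip force at its end, in the units of the state.
- arm.get_state(): the state, without advancing time (a new reading comes with each control period).
- arm.get_image(name): name is "scene" or "top" or "wrist"; returns a dict with "img" (420x560x3 uint8, red, green, blue), "vertical_fov" (degrees; the focal length in pixels is half the picture's height over the tangent of half this angle, whatever the lens; pixels are square), "cx", "cy" (the principal point, pixels), "rvec" (rotation vector, rad) and "tvec" (3), from world to camera coordinates, as OpenCV has them. Camera axes: x right, y down, z forward; pixel columns grow to the right and rows downward; lengths in m; the calibration is good to about 2 mm. The wrist camera is an equidistant fisheye: a pixel r from the principal point sees the ray r / f radians off the axis. A picture is of the moment at which its call begins. There is no depth.
- arm.finish_job(): hands the job in; it is judged then, once.
Trained networks look in a picture, given as the dict that the camera call returned (one of the last four; its "shot" number tells which), for a name from the list of things; names that differ only in an ending like _2 or _b are one class to them, and where a whole thing is asked for, a point or a joint stands for the part that bears it (a point fixed in the world has none). Each returns a list of dicts, best first, with "conf" (0 to 1); they miss things now and then, are a little off and sometimes report something else, mostly with a low value. They report only what shows in the picture. A call takes as long as a camera call.
- arm.recognise(label, picture): "uv" ([column, row] in pixels, amid what is visible of it).
- arm.outline_of(label, picture): "pixels" (420x560 bool, what is visible of it) and "uv" ([column, row] in pixels, amid what is visible of it).
The state is a dict: "time": time; "q": joint angles; "dq": joint speeds; "joint_torque": joint torques, N m; "tool_pos": TCP position; "orientation": TCP orientation; "contact_force": force on the tool from outside, world axes, zero at the start; "torque": the same for the moment, N m; "grip_width": finger opening in m; "gripper_force": force on a finger pad.
Only numpy, scipy, OpenCV 4.12 (cv2) and the standard library are available. Lean on these libraries where they do the work, as an engineer would, in place of code of your own. Each camera call takes 0.05 s, during which the arm holds its last target. There are 200 camera calls.

## Working session

There is one attempt and no reset: what is moved stays moved. The work goes in short steps, Python scripts to look and compute and a tool call to move; the robot and the scene stay as the last step left them, time stands still between calls to the robot, and variables do not carry over. Pictures are saved under pics/ and viewed, at most 14 in all, crops included, and the job is handed in when it is done.

Besides the shell and the picture viewer there is one more tool, called after "Call:" by a JSON object that holds its "method" and its "body". arm_command: Moves the arm, as the interface text tells. Shift numbers are shares of 0.25 m and turn numbers shares of pi rad, none past 1 either way. Its arguments: {"type":"object","properties":{"steps":{"type":"array","items":{"type":"object","properties":{"dx":{"type":"number"},"dy":{"type":"number"},"dz":{"type":"number"},"rx":{"type":"number"},"ry":{"type":"number"},"rz":{"type":"number"}}}},"grip":{"type":"number"},"squeeze":{"type":"number"}},"required":["steps"]}

```bash
mkdir -p pics; ls; cat > h.py <<'E'
import numpy as np, cv2, sys
from workcell import arm
def save(p,n): cv2.imwrite(f'pics/{n}.png', cv2.cvtColor(p['img'],cv2.COLOR_RGB2BGR))
def f(p): return 210/np.tan(np.radians(p['vertical_fov'])/2)
def RT(p): return cv2.Rodrigues(np.array(p['rvec'],float))[0], np.array(p['tvec'],float)
def ray(p,uv,fish=False):
    R,t=RT(p); a=np.array([uv[0]-p['cx'],uv[1]-p['cy']],float)
    if fish:
        r=np.hypot(*a); th=r/f(p); d=np.array([*(a/max(r,1e-9)*np.sin(th)),np.cos(th)])
    else: d=np.array([*(a/f(p)),1.])
    return -R.T@t, R.T@d/np.linalg.norm(d)
def onz(p,uv,z,fish=False):
    c,d=ray(p,uv,fish); return c+d*(z-c[2])/d[2]
def proj(p,X,fish=False):
    R,t=RT(p); X=np.atleast_2d(X)@R.T+t
    if fish:
        r=np.hypot(X[:,0],X[:,1]); th=np.arctan2(r,X[:,2]); return np.c_[X[:,0],X[:,1]]*(th/np.maximum(r,1e-9)*f(p))[:,None]+[p['cx'],p['cy']]
    return X[:,:2]/X[:,2:]*f(p)+[p['cx'],p['cy']]
def tri(rays):
    A=np.zeros((3,3));b=np.zeros(3)
    for c,d in rays:
        M=np.eye(3)-np.outer(d,d);A+=M;b+=M@c
    return np.linalg.solve(A,b)
E
python3 - <<'E'
from h import *
for n in ('scene','top','wrist'):
    p=arm.get_image(n); save(p,n+'0'); print(n,p['vertical_fov'],-RT(p)[0].T@RT(p)[1], RT(p)[0][2])
    for l in ('tub_a','housing','vise','jaw_grip'):
        for r in arm.recognise(l,p): print(l,np.round(r['uv']),round(r['conf'],2), np.round(onz(p,r['uv'],0.05,n=='wrist'),3))
print(arm.get_state())
E
```

```text
pics
scene 45.95626693929991 [1.04906266 0.38171168 1.15004395] [-0.40980185 -0.30675527 -0.85904811]
tub_a [249. 255.] 0.86 [0.665 0.018 0.05 ]
tub_a [306. 202.] 0.83 [0.456 0.046 0.05 ]
tub_a [191. 200.] 0.83 [ 0.629 -0.201  0.05 ]
tub_a [334. 278.] 0.56 [0.594 0.218 0.05 ]
housing [154. 137.] 0.66 [ 0.53  -0.426  0.05 ]
vise [155. 150.] 0.59 [ 0.563 -0.39   0.05 ]
jaw_grip [165. 124.] 0.91 [ 0.477 -0.433  0.05 ]
top 53.29420279318269 [0.48785443 0.01128751 1.0842651 ] [ 0.07245158  0.01013611 -0.99732042]
tub_a [200. 200.] 0.88 [0.608 0.218 0.05 ]
tub_a [276. 264.] 0.87 [0.447 0.034 0.05 ]
tub_a [370. 184.] 0.82 [ 0.638 -0.204  0.05 ]
tub_a [282. 174.] 0.68 [0.67  0.013 0.05 ]
vise [459. 235.] 0.91 [ 0.506 -0.417  0.05 ]
jaw_grip [464. 239.] 0.94 [ 0.497 -0.43   0.05 ]
jaw_grip [462. 222.] 0.2 [ 0.537 -0.429  0.05 ]
wrist 65.70646984690485 [ 0.3121908  -0.54534682  0.37422404] [-0.25820616 -0.11069392 -0.95972727]
vise [249.   4.] 0.72 [ 0.403 -0.474  0.05 ]
{'time': 0.75, 'q': array([-1.34153341e+00,  5.27442576e-01,  1.43266888e+00,  8.59872997e-06,
        1.18139715e+00, -1.78518900e-01]), 'dq': array([ 9.25430259e-04,  9.91602464e-04,  5.98758221e-04, -9.39142634e-05,
        1.20898371e-03, -6.40489733e-04]), 'joint_torque': array([-1.36436942e-03, -4.42217159e+01, -1.78401250e+01, -2.40492818e-04,
        6.83980652e-04,  2.41414696e-06]), 'tool_pos': array([ 0.24787668, -0.57374171,  0.23135565]), 'orientation': array([9.79286486e-01, 2.02479570e-01, 5.04240796e-06, 4.19094719e-05]), 'contact_force': array([ 0.41537819, -0.46192429, -0.6381034 ]), 'torque': array([ 0.0027484 ,  0.02192478, -0.06462074]), 'gripper_force': 0.0, 'grip_width': 0.08568251013303424}
```

```bash
python3 - <<'E'
import cv2
for n in('scene0','top0'):
    i=cv2.imread(f'pics/{n}.png'); cv2.imwrite(f'pics/{n}b.png',cv2.resize(i,(784,588),interpolation=cv2.INTER_CUBIC))
E
```

```text
(no output)
```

View pics/scene0b.png

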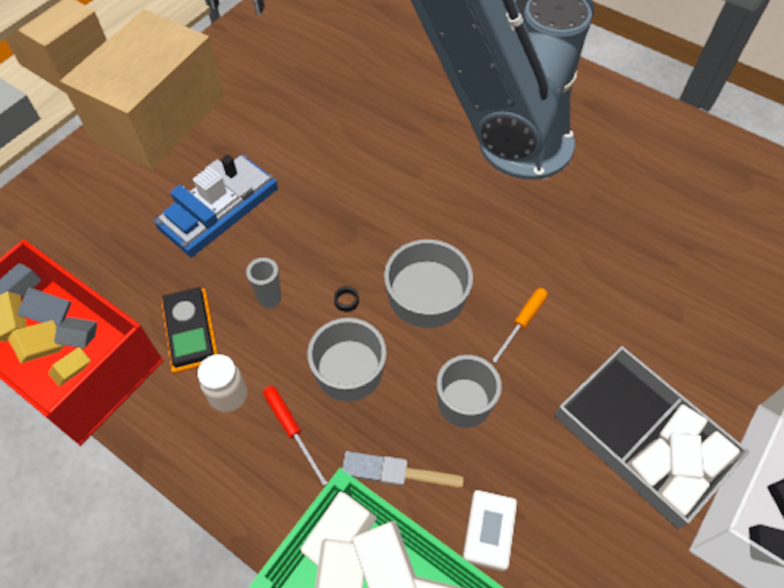

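View pics/top0b.png

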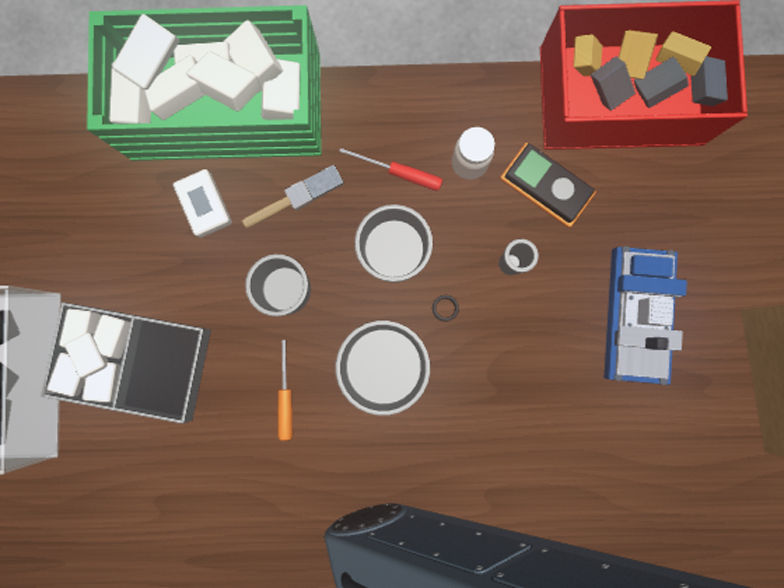

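The scene picture shows four tubs: the widest centred near (428,280), the next at (347,355), then (468,388) and a narrow one at (265,280). The vise is at (215,200) with its black post at (229,165). The empty black crate bay is at (620,405). Next I fit the tub poses and zoom in on the vise and the crate.

```bash
cat >> h.py <<'E'
from scipy.optimize import least_squares
TUB=dict(a=(.082,.075,.068),b=(.068,.061,.076),c=(.054,.047,.084),d=(.041,.034,.092),e=(.029,.022,.100))
A=np.linspace(0,2*np.pi,60,endpoint=False)
def hull(p,x,k,fish=False):
    ro,rb,h=TUB[k]
    P=np.r_[np.c_[x[0]+ro*np.cos(A),x[1]+ro*np.sin(A),0*A+x[2]+h],np.c_[x[0]+rb*np.cos(A),x[1]+rb*np.sin(A),0*A+x[2]]]
    return cv2.convexHull(proj(p,P,fish).astype(np.float32))
def cen(c):
    m=cv2.moments(c); return np.array([m['m10']/m['m00'],m['m01']/m['m00']]), m['m00']
def mcen(pix):
    c=max(cv2.findContours(pix.astype(np.uint8),0,2)[0],key=cv2.contourArea); hh=cv2.convexHull(c); return cen(hh)[0], pix.sum()
def tubs(ps):
    """ps: list of (picture,fish). returns detections matched over views by position"""
    D=[]
    for p,fi in ps:
        D.append([(mcen(o['pixels']),round(o['conf'],2)) for o in arm.outline_of('tub_a',p) if o['conf']>.3])
    return D
def fit(k,obs,x0):
    return least_squares(lambda x: np.concatenate([cen(hull(p,x,k,fi))[0]-uv for p,fi,uv in obs]),x0)
E
python3 - <<'E'
from h import *
ps=[(arm.get_image('scene'),False),(arm.get_image('top'),False)]
D=tubs(ps)
for k,x0 in dict(a=(.447,.034,0),b=(.67,.013,0),c=(.608,.218,0),e=(.638,-.204,0)).items():
    obs=[]
    for (p,fi),d in zip(ps,D):
        c=cen(hull(p,x0,k))[0]; j=min(d,key=lambda q:np.hypot(*(q[0][0]-c)))
        obs.append((p,fi,j[0][0])); print(k,'area obs/model',j[0][1],round(cen(hull(p,x0,k))[1]),j[1])
    r=fit(k,obs,np.array(x0)); print(k,r.x.round(4),r.fun.round(2))
s,t=ps[0][0]['img'],ps[1][0]['img']
def cr(i,c,r,n=70,m=52): return cv2.resize(i[r-m:r+m,c-n:c+n],(400,300),interpolation=cv2.INTER_CUBIC)
M=np.vstack([np.hstack([cr(s,155,145),cr(t,462,225)]),np.hstack([cr(s,460,305),cr(t,95,260)])])
cv2.imwrite('pics/m1.png',M[...,::-1])
for l in('vise','jaw_grip','housing'):
    for p,_ in ps:
        print(l,[(np.round(o['uv'],1),round(o['conf'],2)) for o in arm.recognise(l,p)[:2]])
E
```

```text
a area obs/model 3125 3181 0.75
a area obs/model 3525 3634 0.68
a [ 0.4519  0.0401 -0.0009] [-0.58  0.02 -0.39  0.23]
b area obs/model 2601 2677 0.75
b area obs/model 2366 2432 0.63
b [ 0.6665  0.016  -0.0007] [-0.38 -0.09 -0.3   0.29]
c area obs/model 1965 1944 0.95
c area obs/model 1578 1646 0.56
c [ 0.5976  0.2194 -0.0015] [-0.45  0.06 -0.28  0.28]
e area obs/model 669 683 0.68
e area obs/model 549 570 0.9
e [ 0.6354 -0.2008 -0.0039] [-0.59  0.08 -0.34  0.24]
vise [(array([152.4, 151.7]), 0.61)]
vise [(array([457. , 233.6]), 0.96)]
jaw_grip [(array([166.4, 122.8]), 0.66)]
jaw_grip [(array([464.9, 239.7]), 0.61)]
housing [(array([154.1, 135.5]), 0.71)]
housing [(array([464.8, 222.6]), 0.86), (array([275.5, 264.4]), 0.56)]
```

View pics/m1.png

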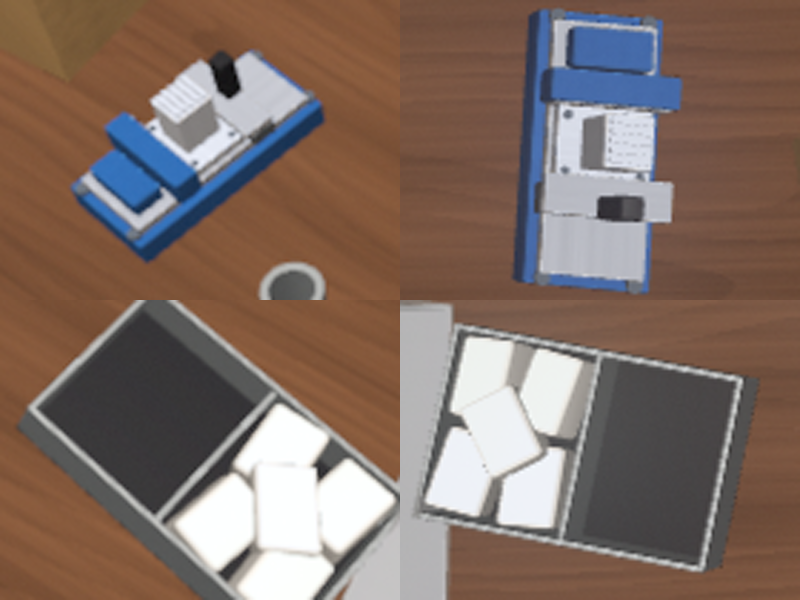

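The vise crops show the post top near scene (162,114) and top (472,246). The housing top is near scene (149,128) and top (472,222), and its flange is under the jaw. The bay's rim is clear in both views. I move over the vise first.

Call:
{"method": "arm_command", "body": {"steps": [{"dx": 0.23,"dy": -0.026,"dz": -0.056},{"dx": 0.23,"dy": -0.026,"dz": -0.056},{"dx": 0.23,"dy": -0.026,"dz": -0.056},{"dx": 0.23,"dy": -0.026,"dz": -0.056},{"dx": 0.23,"dy": -0.026,"dz": -0.056},{"rz": 0.048},{"rz": 0.048},{"rz": 0.048},{}], "grip": 1}}

```text
invalid input
```

```bash
python3 - <<'E'
from h import *
from scipy.spatial.transform import Rotation
s,t,w=[arm.get_image(n) for n in('scene','top','wrist')]
def S(u,v): return ray(s,(155-70+u/2.857,145-52+v/2.857))
def T(u,v): return ray(t,(462-70+(u-400)/2.857,225-52+v/2.857))
def S2(u,v): return ray(s,(460-70+u/2.857,305-52+(v-300)/2.857))
def T2(u,v): return ray(t,(95-70+(u-400)/2.857,260-52+(v-300)/2.857))
P=tri([S(221,60),T(630,209)]);H=tri([S(183,99),T(630,141)]);print('post',P.round(4),'housing top',H.round(4))
C=[tri([S2(33,408),T2(740,380)]),tri([S2(158,518),T2(600,355)]),tri([S2(272,398),T2(565,540)])];print(np.round(C,4))
st=arm.get_state();print(st['tool_pos'],Rotation.from_quat(st['orientation']).as_matrix().round(3),st['time'])
print(w['cx'],w['cy'],f(w),(-RT(w)[0].T@RT(w)[1]).round(3))
for X in(P,H): print(proj(w,X,True).round(1))
save(w,'w1')
i=cv2.imread('pics/w1.png');cv2.imwrite('pics/w1b.png',cv2.resize(i,(784,588),interpolation=cv2.INTER_CUBIC))
E
```

```text
post [ 0.4783 -0.4281  0.0977] housing top [ 0.5333 -0.4324  0.0902]
[[0.523  0.3643 0.036 ]
 [0.5477 0.489  0.036 ]
 [0.3865 0.525  0.0175]]
[ 0.2478845  -0.57371816  0.23133199] [[ 0.918  0.397  0.   ]
 [ 0.397 -0.918 -0.   ]
 [-0.     0.    -1.   ]] 1.4
278.29906593642903 204.31715573141247 325.19226210127806 [ 0.312 -0.545  0.374]
[[232.7 -89.5]]
[[ 262.  -121.3]]
```

View pics/w1b.png

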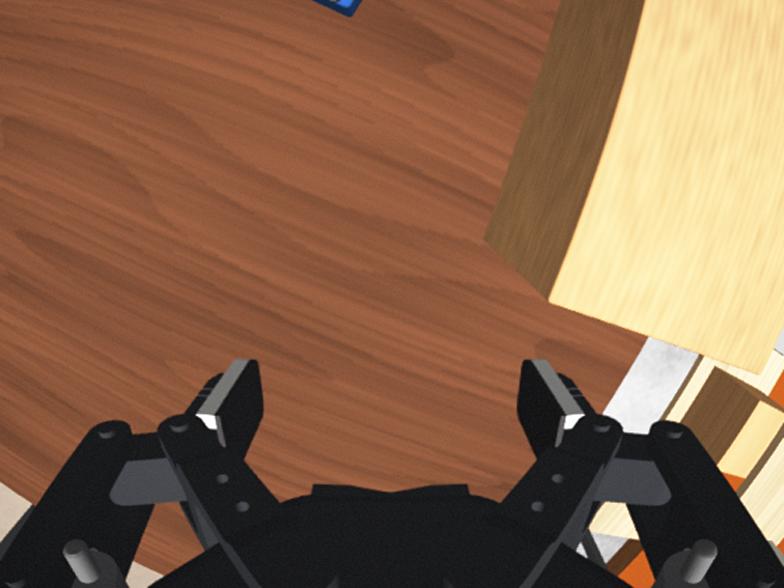

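The move was refused, so this picture is still the start pose: the fingers are at the bottom, a box is at right and the vise corner is at (345,5). I retry with all keys filled in.

Call:
{"method": "arm_command", "body": {"steps": [{"dx": 0.23,"dy": -0.026,"dz": -0.056,"rx": 0,"ry": 0,"rz": 0},{"dx": 0.23,"dy": -0.026,"dz": -0.056,"rx": 0,"ry": 0,"rz": 0},{"dx": 0.23,"dy": -0.026,"dz": -0.056,"rx": 0,"ry": 0,"rz": 0},{"dx": 0.23,"dy": -0.026,"dz": -0.056,"rx": 0,"ry": 0,"rz": 0},{"dx": 0.05,"dy": -0.026,"dz": -0.056,"rx": 0,"ry": 0,"rz": 0},{"dx": 0,"dy": 0,"dz": 0,"rx": 0,"ry": 0,"rz": 0.048},{"dx": 0,"dy": 0,"dz": 0,"rx": 0,"ry": 0,"rz": 0.048},{"dx": 0,"dy": 0,"dz": 0,"rx": 0,"ry": 0,"rz": 0.048},{"dx": 0,"dy": 0,"dz": 0,"rx": 0,"ry": 0,"rz": 0}], "grip": 1.0}}

```text
time: 2.52
tool_pos: [0.4568, -0.4481, 0.3014]
orientation: [1.0, -0.022, -0.0, 0.0]
contact_force: [-0.3, -0.2, 0.3]
grip_width: 0.0853
gripper_force: 0.0
```

```bash
python3 - <<'E'
from h import *
w=arm.get_image('wrist');print((-RT(w)[0].T@RT(w)[1]).round(4))
save(w,'w2')
for l in('housing','jaw_grip','vise'): print(l,[(np.round(o['uv'],1),round(o['conf'],2)) for o in arm.recognise(l,w)[:2]])
for X in([ 0.4783,-0.4281,0.0977],[ 0.5333,-0.4324,0.0902]): print(proj(w,X,True).round(1))
i=cv2.imread('pics/w2.png');cv2.imwrite('pics/w2b.png',cv2.resize(i,(784,588),interpolation=cv2.INTER_CUBIC))
E
```

```text
[ 0.527  -0.4514  0.4443]
housing [(array([256.8, 103.9]), 0.88)]
jaw_grip [(array([254.9, 148.4]), 0.67)]
vise [(array([263.8, 130.7]), 0.55), (array([10.2, 65.4]), 0.16)]
[[259.  157.7]]
[[260.7 106.5]]
```

View pics/w2b.png

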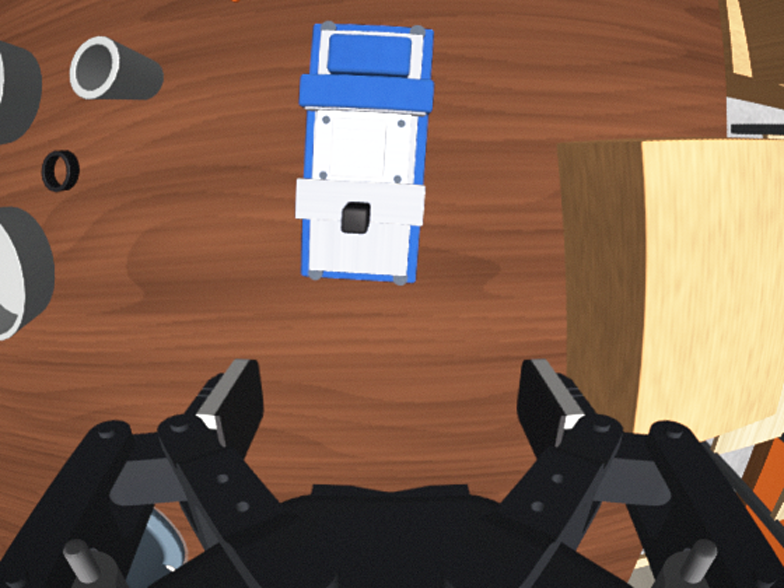

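The wrist view shows the vise clearly: post top near (353,219), flange screws at (326,120), (401,124), (398,180) and (323,175), and bed screws at (327,27), (417,31), (400,281) and (316,275).

```bash
python3 - <<'E'
from h import *
s,t,w=[arm.get_image(n) for n in('scene','top','wrist')]
def S(u,v): return ray(s,(155-70+u/2.857,145-52+v/2.857))
def T(u,v): return ray(t,(462-70+(u-400)/2.857,225-52+v/2.857))
W=lambda u,v: (u/1.4,v/1.4)
print('post',tri([S(221,60),T(630,209),ray(w,W(353,219),True)]).round(4),[onz(w,W(353,219),z,True).round(4) for z in(.1,.11,.12)])
B=np.array([onz(w,W(*c),.04,True) for c in((327,27),(417,31),(400,281),(316,275))]);print(B.round(4),B.mean(0).round(4))
d=(B[0]+B[1]-B[2]-B[3])[:2];print('yaw deg',np.degrees(np.arctan2(d[1],d[0])),np.linalg.norm(d)/2)
F=np.array([onz(w,W(*c),.052,True) for c in((326,120),(401,124),(398,180),(323,175))]);print('flange',F.mean(0).round(4),F.round(4))
d=(F[0]+F[1]-F[2]-F[3])[:2];print(np.degrees(np.arctan2(d[1],d[0])))
h=[(152,100),(187,78),(214,97),(178,122)]
print('body top', tri([S(183,99),ray(w,W(358,148),True)]).round(4))
E
```

```text
post [ 0.4808 -0.4227  0.1054] [array([ 0.4811, -0.4207,  0.1   ]), array([ 0.4825, -0.4216,  0.11  ]), array([ 0.4838, -0.4225,  0.12  ])]
[[ 0.6493 -0.4008  0.04  ]
 [ 0.6407 -0.4796  0.04  ]
 [ 0.4136 -0.4551  0.04  ]
 [ 0.4228 -0.3776  0.04  ]] [ 0.5316 -0.4283  0.04  ]
yaw deg -5.994714001323031 0.22805916137818016
flange [ 0.5346 -0.4273  0.052 ] [[ 0.5621 -0.398   0.052 ]
 [ 0.5549 -0.4615  0.052 ]
 [ 0.5067 -0.4569  0.052 ]
 [ 0.5146 -0.3927  0.052 ]]
-5.889348095179532
body top [ 0.5347 -0.4267  0.0939]
```

Call:
{"method": "arm_command", "body": {"steps": [{"dx": 0,"dy": 0,"dz": 0,"rx": 0,"ry": 0,"rz": 0.0194},{"dx": 0.0856,"dy": -0.112,"dz": 0,"rx": 0,"ry": 0,"rz": 0},{"dx": 0,"dy": 0,"dz": 0.2,"rx": 0,"ry": 0,"rz": 0},{"dx": 0,"dy": 0,"dz": 0.2,"rx": 0,"ry": 0,"rz": 0},{"dx": 0,"dy": 0,"dz": 0.2,"rx": 0,"ry": 0,"rz": 0},{"dx": 0,"dy": 0,"dz": 0.13,"rx": 0,"ry": 0,"rz": 0},{"dx": 0,"dy": 0,"dz": 0.07,"rx": 0,"ry": 0,"rz": 0},{"dx": 0,"dy": 0,"dz": 0.065,"rx": 0,"ry": 0,"rz": 0},{"dx": 0,"dy": 0,"dz": 0,"rx": 0,"ry": 0,"rz": 0}], "grip": 1.0}}

```text
time: 4.0
tool_pos: [0.4817, -0.422, 0.0845]
orientation: [0.999, -0.053, -0.0, -0.0]
contact_force: [-0.3, 0.6, 0.4]
grip_width: 0.0854
gripper_force: 0.0
```

Call:
{"method": "arm_command", "body": {"steps": [{"dx": 0,"dy": 0,"dz": 0,"rx": 0,"ry": 0,"rz": 0},{"dx": 0,"dy": 0,"dz": 0,"rx": 0,"ry": 0,"rz": 0},{"dx": 0,"dy": 0,"dz": 0,"rx": 0,"ry": 0,"rz": 0},{"dx": 0,"dy": 0,"dz": 0,"rx": 0,"ry": 0,"rz": 0},{"dx": 0,"dy": 0,"dz": 0,"rx": 0,"ry": 0,"rz": 0},{"dx": 0,"dy": 0,"dz": 0,"rx": 0,"ry": 0,"rz": 0}], "grip": -1.0, "squeeze": 40}}

```text
time: 4.75
tool_pos: [0.4821, -0.4228, 0.0859]
orientation: [0.999, -0.053, 0.0, 0.001]
contact_force: [-2.0, -0.7, 5.6]
grip_width: 0.0192
gripper_force: 42.2
```

Call:
{"method": "arm_command", "body": {"steps": [{"dx": -0.02,"dy": 0,"dz": 0,"rx": 0,"ry": 0,"rz": 0},{"dx": -0.024,"dy": 0,"dz": 0,"rx": 0,"ry": 0,"rz": 0},{"dx": -0.024,"dy": 0,"dz": 0,"rx": 0,"ry": 0,"rz": 0},{"dx": -0.024,"dy": 0,"dz": 0,"rx": 0,"ry": 0,"rz": 0},{"dx": -0.024,"dy": 0,"dz": 0,"rx": 0,"ry": 0,"rz": 0},{"dx": -0.024,"dy": 0,"dz": 0,"rx": 0,"ry": 0,"rz": 0},{"dx": -0.024,"dy": 0,"dz": 0,"rx": 0,"ry": 0,"rz": 0},{"dx": -0.02,"dy": 0,"dz": 0,"rx": 0,"ry": 0,"rz": 0},{"dx": 0,"dy": 0,"dz": 0,"rx": 0,"ry": 0,"rz": 0},{"dx": 0,"dy": 0,"dz": 0,"rx": 0,"ry": 0,"rz": 0}]}}

```text
time: 6.0
tool_pos: [0.436, -0.4177, 0.0858]
orientation: [0.999, -0.053, 0.0, 0.001]
contact_force: [1.4, -0.8, 7.8]
grip_width: 0.0193
gripper_force: 42.5
```

Call:
{"method": "arm_command", "body": {"steps": [{"dx": 0,"dy": 0,"dz": 0,"rx": 0,"ry": 0,"rz": 0},{"dx": 0,"dy": 0,"dz": 0,"rx": 0,"ry": 0,"rz": 0},{"dx": 0,"dy": 0,"dz": 0,"rx": 0,"ry": 0,"rz": 0},{"dx": 0,"dy": 0,"dz": -0.1,"rx": 0,"ry": 0,"rz": 0},{"dx": 0,"dy": 0,"dz": -0.2,"rx": 0,"ry": 0,"rz": 0},{"dx": 0,"dy": 0,"dz": -0.2,"rx": 0,"ry": 0,"rz": 0},{"dx": 0,"dy": 0,"dz": -0.1,"rx": 0,"ry": 0,"rz": 0},{"dx": 0,"dy": 0,"dz": 0,"rx": 0,"ry": 0,"rz": 0}], "grip": 1.0}}

```text
time: 7.0
tool_pos: [0.4367, -0.4182, 0.2371]
orientation: [0.999, -0.053, 0.001, 0.002]
contact_force: [-0.4, -0.4, -1.0]
grip_width: 0.0853
gripper_force: 0.0
```

```bash
python3 - <<'E'
from h import *
w=arm.get_image('wrist');s=arm.get_image('scene');print((-RT(w)[0].T@RT(w)[1]).round(4),arm.get_state()['tool_pos'])
for X in([ 0.4373,-0.418,0.11],[ 0.5346,-0.427,0.106]): print(proj(w,X,True).round(1),proj(s,X).round(1))
a=cv2.resize(w['img'][0:200,160:360],(500,500),interpolation=cv2.INTER_CUBIC)
b=cv2.resize(s['img'][95:195,100:200],(300,300),interpolation=cv2.INTER_CUBIC);b=np.vstack([b,np.zeros((200,300,3),np.uint8)])
cv2.imwrite('pics/m3.png',np.hstack([a,b])[...,::-1])
E
```

```text
[ 0.5061 -0.4253  0.3802] [ 0.43546757 -0.41646628  0.23385328]
[[277.6 194. ]] [[173.9 103.5]]
[[276.   78.8]] [[147.8 124.8]]
```

View pics/m3.png

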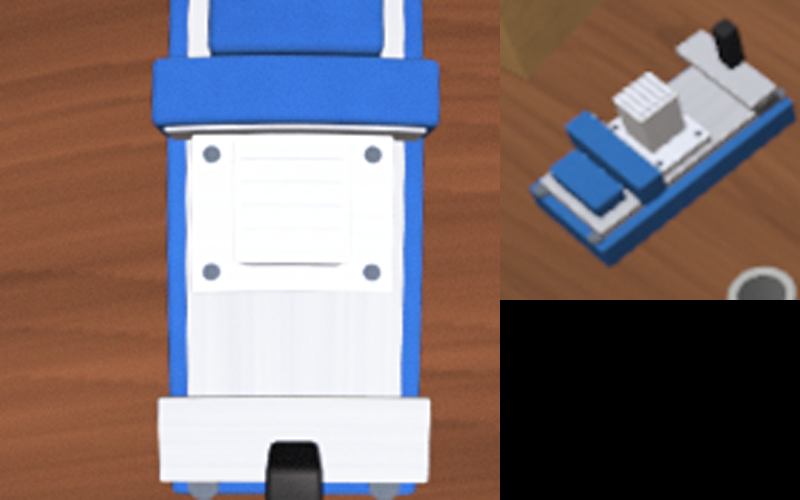

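The jaw is open and the housing still sits on the bed. The flange screws are at crop (211,154), (373,154), (372,271) and (210,271).

```bash
python3 - <<'E'
from h import *
w=arm.get_image('wrist');s=arm.get_image('scene')
F=np.array([onz(w,(160+u/2.5,v/2.5),.052,True) for u,v in((211,154),(373,154),(372,271),(210,271))]);H=F.mean(0);print(F.round(4),H)
print('body top',tri([ray(w,(160+293/2.5,200/2.5),True),ray(s,(149.3,127))]).round(4))
T=arm.get_state()['tool_pos'];d=H-T;c,n=np.cos(np.radians(-6)),np.sin(np.radians(-6))
print('dx',(d[0]*c+d[1]*n)/.25,'dy',(d[0]*n-d[1]*c)/.25,'z',T[2])
print('edges dir',np.degrees(np.arctan2(*(F[0]-F[3])[[1,0]])),np.degrees(np.arctan2(*(F[1]-F[2])[[1,0]])))
E
```

```text
[[ 0.559  -0.3957  0.052 ]
 [ 0.5522 -0.4589  0.052 ]
 [ 0.5053 -0.4537  0.052 ]
 [ 0.5121 -0.3901  0.052 ]] [ 0.53215076 -0.42459775  0.052     ]
body top [ 0.5327 -0.4258  0.0958]
dx 0.3889985066718733 dy -0.007036468362911288 z 0.232938640781227
edges dir -6.799374040361324 -6.320093810536744
```

Call:
{"method": "arm_command", "body": {"steps": [{"dx": 0.195,"dy": -0.005,"dz": 0,"rx": 0,"ry": 0,"rz": 0},{"dx": 0.195,"dy": -0.004,"dz": 0,"rx": 0,"ry": 0,"rz": 0.003},{"dx": 0,"dy": 0,"dz": 0,"rx": 0,"ry": 0,"rz": 0},{"dx": 0,"dy": 0,"dz": 0.2,"rx": 0,"ry": 0,"rz": 0},{"dx": 0,"dy": 0,"dz": 0.2,"rx": 0,"ry": 0,"rz": 0},{"dx": 0,"dy": 0,"dz": 0.12,"rx": 0,"ry": 0,"rz": 0},{"dx": 0,"dy": 0,"dz": 0.08,"rx": 0,"ry": 0,"rz": 0},{"dx": 0,"dy": 0,"dz": 0.068,"rx": 0,"ry": 0,"rz": 0},{"dx": 0,"dy": 0,"dz": 0,"rx": 0,"ry": 0,"rz": 0}], "grip": 1.0}}

```text
time: 8.32
tool_pos: [0.5325, -0.4248, 0.0669]
orientation: [0.998, -0.058, -0.001, -0.001]
contact_force: [-0.2, -0.4, -0.6]
grip_width: 0.0854
gripper_force: 0.0
```

Call:
{"method": "arm_command", "body": {"steps": [{"dx": 0,"dy": 0,"dz": 0,"rx": 0,"ry": 0,"rz": 0},{"dx": 0,"dy": 0,"dz": 0,"rx": 0,"ry": 0,"rz": 0},{"dx": 0,"dy": 0,"dz": 0,"rx": 0,"ry": 0,"rz": 0},{"dx": 0,"dy": 0,"dz": 0,"rx": 0,"ry": 0,"rz": 0},{"dx": 0,"dy": 0,"dz": 0,"rx": 0,"ry": 0,"rz": 0},{"dx": 0,"dy": 0,"dz": 0,"rx": 0,"ry": 0,"rz": 0}], "grip": -1.0, "squeeze": 60}}

```text
time: 9.07
tool_pos: [0.5341, -0.4263, 0.0696]
orientation: [0.998, -0.057, 0.001, 0.001]
contact_force: [0.9, -0.6, 5.8]
grip_width: 0.0392
gripper_force: 63.1
```

```bash
python3 - <<'E'
from h import *
s,t=arm.get_image('scene'),arm.get_image('top')
S2=lambda u,v:(460-70+u/2.857,305-52+(v-300)/2.857)
T2=lambda u,v:(95-70+(u-400)/2.857,260-52+(v-300)/2.857)
b=np.array([onz(t,T2(u,v),.045) for u,v in((600,355),(740,380),(703,568),(565,540))]);print(b.round(4),b.mean(0))
print([onz(s,S2(u,v),.045).round(4) for u,v in((158,518),(33,408),(272,398))])
d=b[0]-b[3];e=b[0]-b[1];print(np.linalg.norm(d),np.linalg.norm(e),np.degrees(np.arctan2(d[1],d[0])),np.degrees(np.arctan2(e[1],e[0])))
i=cv2.resize(t['img'][210:315,30:170],(560,420),interpolation=cv2.INTER_CUBIC);cv2.imwrite('pics/m4.png',i[...,::-1])
E
```

```text
[[0.5483 0.483  0.045 ]
 [0.5234 0.3601 0.045 ]
 [0.3621 0.3923 0.045 ]
 [0.3888 0.5122 0.045 ]] [0.45567845 0.43690973 0.045     ]
[array([0.5503, 0.4899, 0.045 ]), array([0.5264, 0.3654, 0.045 ]), array([0.4029, 0.5212, 0.045 ])]
0.16214473040066782 0.12535535189238353 -10.396135562911391 78.53397459915759
```

View pics/m4.png

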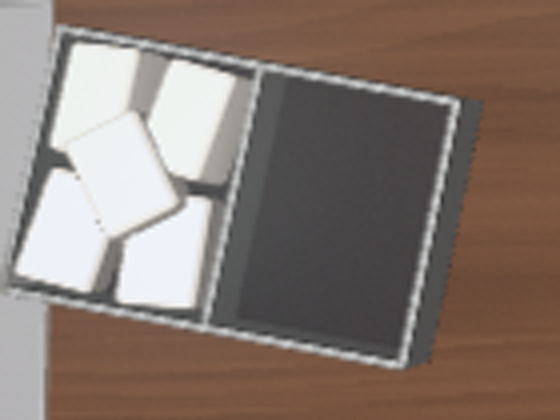

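The bay is clear, its centre is about (0.456, 0.437) and its yaw about -11°. I lift and carry.

Call:
{"method": "arm_command", "body": {"steps": [{"dx": 0,"dy": 0,"dz": -0.06,"rx": 0,"ry": 0,"rz": 0},{"dx": 0,"dy": 0,"dz": -0.15,"rx": 0,"ry": 0,"rz": 0},{"dx": 0,"dy": 0,"dz": -0.2,"rx": 0,"ry": 0,"rz": 0},{"dx": 0,"dy": 0,"dz": -0.2,"rx": 0,"ry": 0,"rz": 0},{"dx": 0,"dy": 0,"dz": -0.15,"rx": 0,"ry": 0,"rz": 0},{"dx": -0.02,"dy": -0.1,"dz": 0,"rx": 0,"ry": 0,"rz": 0},{"dx": -0.0442,"dy": -0.2123,"dz": 0,"rx": 0,"ry": 0,"rz": 0},{"dx": -0.0442,"dy": -0.2123,"dz": 0,"rx": 0,"ry": 0,"rz": 0},{"dx": -0.0442,"dy": -0.2123,"dz": 0,"rx": 0,"ry": 0,"rz": 0},{"dx": -0.0442,"dy": -0.2123,"dz": 0,"rx": 0,"ry": 0,"rz": 0},{"dx": -0.0442,"dy": -0.2123,"dz": 0,"rx": 0,"ry": 0,"rz": 0},{"dx": -0.0442,"dy": -0.2123,"dz": 0,"rx": 0,"ry": 0,"rz": 0}]}}

```text
time: 10.68
tool_pos: [0.5006, -0.0738, 0.258]
orientation: [0.998, -0.058, -0.001, -0.0]
contact_force: [-0.0, 0.1, -3.8]
grip_width: 0.0392
gripper_force: 62.1
```

Call:
{"method": "arm_command", "body": {"steps": [{"dx": -0.0442,"dy": -0.2123,"dz": 0,"rx": 0,"ry": 0,"rz": 0},{"dx": -0.0442,"dy": -0.2123,"dz": 0,"rx": 0,"ry": 0,"rz": 0},{"dx": -0.0442,"dy": -0.2123,"dz": 0,"rx": 0,"ry": 0,"rz": 0},{"dx": -0.0442,"dy": -0.2123,"dz": 0,"rx": 0,"ry": 0,"rz": 0},{"dx": -0.0442,"dy": -0.2123,"dz": 0,"rx": 0,"ry": 0,"rz": 0},{"dx": -0.0442,"dy": -0.2123,"dz": 0,"rx": 0,"ry": 0,"rz": 0},{"dx": -0.0442,"dy": -0.2123,"dz": 0,"rx": 0,"ry": 0,"rz": 0},{"dx": -0.0442,"dy": -0.2123,"dz": 0,"rx": 0,"ry": 0,"rz": 0},{"dx": -0.0442,"dy": -0.2123,"dz": 0,"rx": 0,"ry": 0,"rz": 0},{"dx": -0.02,"dy": -0.1,"dz": 0,"rx": 0,"ry": 0,"rz": 0},{"dx": 0,"dy": 0,"dz": 0,"rx": 0,"ry": 0,"rz": 0}]}}

```text
time: 12.05
tool_pos: [0.4542, 0.4369, 0.2574]
orientation: [0.998, -0.056, -0.001, 0.0]
contact_force: [0.3, -1.1, -3.4]
grip_width: 0.0396
gripper_force: 61.9
```

Call:
{"method": "arm_command", "body": {"steps": [{"dx": 0,"dy": 0,"dz": 0,"rx": 0,"ry": 0,"rz": -0.053},{"dx": 0,"dy": 0,"dz": 0,"rx": 0,"ry": 0,"rz": -0.053},{"dx": 0,"dy": 0,"dz": 0,"rx": 0,"ry": 0,"rz": -0.053},{"dx": 0,"dy": 0,"dz": 0,"rx": 0,"ry": 0,"rz": -0.053},{"dx": 0,"dy": 0,"dz": 0,"rx": 0,"ry": 0,"rz": -0.053},{"dx": 0,"dy": 0,"dz": 0,"rx": 0,"ry": 0,"rz": -0.053},{"dx": 0,"dy": 0,"dz": 0,"rx": 0,"ry": 0,"rz": -0.053},{"dx": 0,"dy": 0,"dz": 0,"rx": 0,"ry": 0,"rz": -0.053},{"dx": 0,"dy": 0,"dz": 0,"rx": 0,"ry": 0,"rz": -0.053},{"dx": 0,"dy": 0,"dz": 0,"rx": 0,"ry": 0,"rz": 0}]}}

```text
time: 13.3
tool_pos: [0.4555, 0.4338, 0.2579]
orientation: [0.771, 0.637, -0.001, 0.0]
contact_force: [-0.3, -0.5, -3.3]
grip_width: 0.0391
gripper_force: 62.0
```

```bash
python3 - <<'E'
from h import *
from scipy.spatial.transform import Rotation
st=arm.get_state();print(st['tool_pos'],Rotation.from_quat(st['orientation']).as_matrix().round(3),st['q'].round(2),st['gripper_force'])
w=arm.get_image('wrist');save(w,'w5')
t=arm.get_image('top')
a=cv2.resize(w['img'],(448,336)); b=cv2.resize(t['img'][190:330,20:180],(352,308),interpolation=cv2.INTER_CUBIC)
cv2.imwrite('pics/m5.png',np.hstack([a,np.vstack([b,np.zeros((28,352,3),np.uint8)])])[...,::-1])
E
```

```text
[0.45547265 0.43380047 0.25785905] [[ 0.189  0.982 -0.001]
 [ 0.982 -0.189 -0.001]
 [-0.002 -0.001 -1.   ]] [ 0.58  0.51  1.39 -0.    1.25  0.77] 62.01021909713745
```

View pics/m5.png

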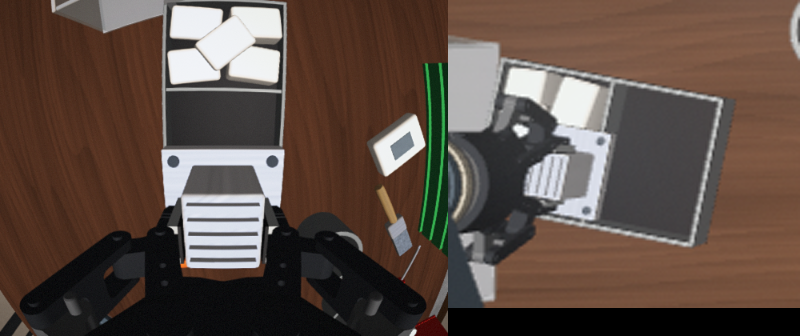

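Call:
{"method": "arm_command", "body": {"steps": [{"dx": 0.016,"dy": 0,"dz": 0.1,"rx": 0,"ry": 0,"rz": 0},{"dx": 0,"dy": 0,"dz": 0.2,"rx": 0,"ry": 0,"rz": 0},{"dx": 0,"dy": 0,"dz": 0.2,"rx": 0,"ry": 0,"rz": 0},{"dx": 0,"dy": 0,"dz": 0.15,"rx": 0,"ry": 0,"rz": 0},{"dx": 0,"dy": 0,"dz": 0.1,"rx": 0,"ry": 0,"rz": 0},{"dx": 0,"dy": 0,"dz": 0.08,"rx": 0,"ry": 0,"rz": 0},{"dx": 0,"dy": 0,"dz": 0,"rx": 0,"ry": 0,"rz": 0},{"dx": 0,"dy": 0,"dz": 0,"rx": 0,"ry": 0,"rz": 0}]}}

```text
time: 14.4
tool_pos: [0.4573, 0.4398, 0.0516]
orientation: [0.77, 0.638, 0.001, 0.0]
contact_force: [0.0, 0.1, -2.0]
grip_width: 0.0395
gripper_force: 61.9
```

Call:
{"method": "arm_command", "body": {"steps": [{"dx": 0,"dy": 0,"dz": 0.01,"rx": 0,"ry": 0,"rz": 0},{"dx": 0,"dy": 0,"dz": 0.01,"rx": 0,"ry": 0,"rz": 0},{"dx": 0,"dy": 0,"dz": 0,"rx": 0,"ry": 0,"rz": 0}]}}

```text
time: 14.78
tool_pos: [0.4565, 0.4393, 0.0457]
orientation: [0.77, 0.638, 0.0, 0.0]
contact_force: [-0.1, -0.2, -2.6]
grip_width: 0.0393
gripper_force: 61.9
```

Call:
{"method": "arm_command", "body": {"steps": [{"dx": 0,"dy": 0,"dz": 0.01,"rx": 0,"ry": 0,"rz": 0},{"dx": 0,"dy": 0,"dz": 0.01,"rx": 0,"ry": 0,"rz": 0},{"dx": 0,"dy": 0,"dz": 0.008,"rx": 0,"ry": 0,"rz": 0},{"dx": 0,"dy": 0,"dz": 0,"rx": 0,"ry": 0,"rz": 0}]}}

```text
time: 15.28
tool_pos: [0.4563, 0.4392, 0.0382]
orientation: [0.77, 0.638, -0.0, -0.0]
contact_force: [-0.7, -0.5, -3.4]
grip_width: 0.0392
gripper_force: 61.9
```

Call:
{"method": "arm_command", "body": {"steps": [{"dx": 0,"dy": 0,"dz": 0.008,"rx": 0,"ry": 0,"rz": 0},{"dx": 0,"dy": 0,"dz": 0,"rx": 0,"ry": 0,"rz": 0}]}}

```text
time: 15.52
tool_pos: [0.4564, 0.4393, 0.0364]
orientation: [0.77, 0.638, -0.0, -0.0]
contact_force: [0.0, -0.6, -2.2]
grip_width: 0.0395
gripper_force: 61.9
```

Call:
{"method": "arm_command", "body": {"steps": [{"dx": 0,"dy": 0,"dz": 0.008,"rx": 0,"ry": 0,"rz": 0},{"dx": 0,"dy": 0,"dz": 0,"rx": 0,"ry": 0,"rz": 0}]}}

```text
time: 15.78
tool_pos: [0.4567, 0.4394, 0.0347]
orientation: [0.77, 0.638, 0.0, 0.0]
contact_force: [0.0, -0.1, -1.4]
grip_width: 0.0394
gripper_force: 62.0
```

Call:
{"method": "arm_command", "body": {"steps": [{"dx": 0,"dy": 0,"dz": 0.006,"rx": 0,"ry": 0,"rz": 0},{"dx": 0,"dy": 0,"dz": 0,"rx": 0,"ry": 0,"rz": 0}]}}

```text
time: 16.02
tool_pos: [0.4566, 0.4394, 0.0346]
orientation: [0.77, 0.638, 0.0, 0.0]
contact_force: [-2.8, -2.7, 6.6]
grip_width: 0.0392
gripper_force: 63.0
```

Contact came at floor height about 5 mm, as expected. I release and retreat.

Call:
{"method": "arm_command", "body": {"steps": [{"dx": 0,"dy": 0,"dz": 0,"rx": 0,"ry": 0,"rz": 0},{"dx": 0,"dy": 0,"dz": 0,"rx": 0,"ry": 0,"rz": 0},{"dx": 0,"dy": 0,"dz": 0,"rx": 0,"ry": 0,"rz": 0},{"dx": 0,"dy": 0,"dz": -0.06,"rx": 0,"ry": 0,"rz": 0},{"dx": 0,"dy": 0,"dz": -0.2,"rx": 0,"ry": 0,"rz": 0},{"dx": 0,"dy": 0,"dz": -0.2,"rx": 0,"ry": 0,"rz": 0},{"dx": 0,"dy": 0,"dz": -0.2,"rx": 0,"ry": 0,"rz": 0},{"dx": 0,"dy": 0,"dz": -0.2,"rx": 0,"ry": 0,"rz": 0},{"dx": 0,"dy": 0,"dz": 0,"rx": 0,"ry": 0,"rz": -0.03},{"dx": 0,"dy": 0,"dz": 0,"rx": 0,"ry": 0,"rz": -0.03},{"dx": 0,"dy": 0,"dz": 0,"rx": 0,"ry": 0,"rz": 0}], "grip": 0.7}}

```text
time: 17.4
tool_pos: [0.4564, 0.4393, 0.2492]
orientation: [0.707, 0.707, 0.001, 0.0]
contact_force: [0.5, 1.1, -0.6]
grip_width: 0.0726
gripper_force: 0.0
```

```bash
cat >> h.py <<'E'
X0=dict(a=(.4519,.0401,0),b=(.6665,.016,0),c=(.5976,.2194,0),e=(.6354,-.2008,0))
def find(keys='abce',x0s=X0):
    ps=[(arm.get_image(n),False) for n in('scene','top')]; D=tubs(ps); out={}
    for k in keys:
        obs=[]
        for (p,fi),d in zip(ps,D):
            if not d: continue
            h0=hull(p,x0s[k],k); c,ar=cen(h0); j=min(d,key=lambda q:np.hypot(*(q[0][0]-c))+abs(q[0][1]-ar)/50)
            obs.append((p,fi,j[0][0])); print(k,'area/model',j[0][1],round(ar),'off',(j[0][0]-c).round(1),j[1])
        r=fit(k,obs,np.array(x0s[k])); out[k]=r.x; print(k,r.x.round(4),r.fun.round(2))
    return ps,out
def pose():
    from scipy.spatial.transform import Rotation
    st=arm.get_state(); return st['tool_pos'],Rotation.from_quat(st['orientation']).as_matrix()
E
python3 - <<'E'
from h import *
print(pose())
ps,o=find()
w=arm.get_image('wrist')
a=cv2.resize(w['img'],(400,300)); i=cv2.resize(ps[0][0]['img'],(400,300));b=cv2.resize(ps[1][0]['img'],(560,420))
print([ (np.round(x['uv']),round(x['conf'],2)) for x in arm.recognise('housing',w)])
cv2.imwrite('pics/m6.png',np.hstack([a,i])[...,::-1])
E
```

```text
(array([0.45643585, 0.43932029, 0.24916226]), array([[-2.33693942e-04,  9.99999470e-01,  1.00252143e-03],
       [ 9.99999718e-01,  2.32978263e-04,  7.13936193e-04],
       [ 7.13702249e-04,  1.00268799e-03, -9.99999243e-01]]))
a area/model 3078 3201 off [0.6 0.1] 0.95
a area/model 3557 3630 off [ 0.4 -0. ] 0.68
a [ 0.4513  0.0401 -0.0008] [-0.54 -0.07 -0.37  0.25]
b area/model 2590 2674 off [0.7 0.3] 0.97
b area/model 2383 2431 off [ 0.4 -0.3] 0.83
b [ 6.666e-01  1.630e-02 -6.000e-04] [-0.59 -0.08 -0.53  0.31]
c area/model 1898 1937 off [0.6 0.1] 0.7
c area/model 1601 1645 off [ 0.6 -0.1] 0.96
c [ 5.974e-01  2.193e-01 -3.000e-04] [-0.58 -0.15 -0.52  0.22]
e area/model 666 682 off [0.8 0.8] 0.63
e area/model 558 568 off [-0.6 -0.1] 0.86
e [ 0.6356 -0.199  -0.0017] [-0.2  -0.08 -0.25  0.09]
[(array([279., 170.]), 0.66)]
```

View pics/m6.png

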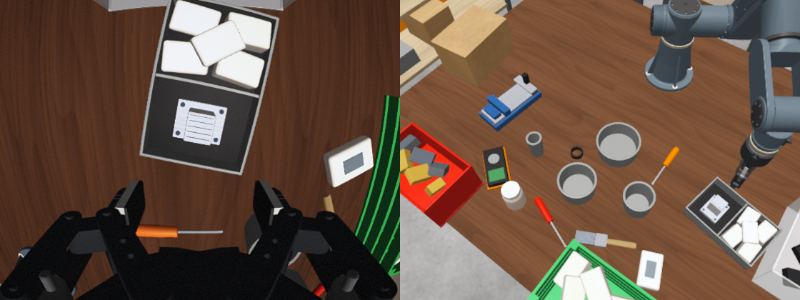

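The housing stands in the bay, at wrist view (200,122), and every tub is where it was. Next is tub_b, pinched on its far wall with the tool tilted along the taper.

Call:
{"method": "arm_command", "body": {"steps": [{"dx": -0.1692,"dy": 0.1092,"dz": 0,"rx": 0,"ry": 0,"rz": 0},{"dx": -0.1692,"dy": 0.1092,"dz": 0,"rx": 0,"ry": 0,"rz": 0},{"dx": -0.1692,"dy": 0.1092,"dz": 0,"rx": 0,"ry": 0,"rz": 0},{"dx": -0.1692,"dy": 0.1092,"dz": 0,"rx": 0,"ry": 0,"rz": 0},{"dx": -0.1692,"dy": 0.1092,"dz": 0,"rx": 0,"ry": 0,"rz": 0},{"dx": -0.1692,"dy": 0.1092,"dz": 0,"rx": 0,"ry": 0,"rz": 0},{"dx": -0.1692,"dy": 0.1092,"dz": 0,"rx": 0,"ry": 0,"rz": 0},{"dx": -0.1692,"dy": 0.1092,"dz": 0,"rx": 0,"ry": 0,"rz": 0},{"dx": -0.1692,"dy": 0.1092,"dz": 0,"rx": 0,"ry": 0,"rz": 0},{"dx": -0.1692,"dy": 0.1092,"dz": 0,"rx": 0,"ry": 0,"rz": 0},{"dx": 0,"dy": 0,"dz": 0,"rx": 0.029,"ry": 0,"rz": 0},{"dx": 0,"dy": 0,"dz": 0,"rx": 0,"ry": 0,"rz": 0}], "grip": 0.0}}

```text
time: 19.2
tool_pos: [0.731, 0.0158, 0.2467]
orientation: [0.706, 0.706, -0.032, -0.032]
contact_force: [-0.4, 0.9, -0.3]
grip_width: 0.0427
gripper_force: 0.0
```

```bash
cat >> h.py <<'E'
def togo(T):
    p,R=pose(); print('at',p.round(4),'z axis',R[:,2].round(3),'x axis',R[:,0].round(3)); print('units',(R.T@(np.array(T)-p)/.25).round(4))
E
python3 -c "
from h import *
w=arm.get_image('wrist'); print([ (mcen(x['pixels'])[0].round(1),x['pixels'].sum(),round(x['conf'],2)) for x in arm.outline_of('tub_b',w)]); c=hull(w,(.6666,.0163,0),'b',True);print(cen(c))
togo((.7292,.0163,.061))"
```

```text
[(array([233.7, 326. ]), np.int64(634), 0.9), (array([172.7,  19.9]), np.int64(4122), 0.85), (array([234. , 179.7]), np.int64(13066), 0.75), (array([ 83.4, 158.2]), np.int64(11357), 0.69)]
(array([234.51476868, 180.34091593]), 13194.240609322384)
at [0.7296 0.0172 0.2474] z axis [-0.091  0.    -0.996] x axis [-0.002  1.     0.   ]
units [-0.0039  0.0663  0.7425]
```

Call:
{"method": "arm_command", "body": {"steps": [{"dx": -0.003,"dy": 0.018,"dz": 0.2,"rx": 0,"ry": 0,"rz": 0},{"dx": 0,"dy": 0.018,"dz": 0.2,"rx": 0,"ry": 0,"rz": 0},{"dx": 0,"dy": 0.014,"dz": 0.16,"rx": 0,"ry": 0,"rz": 0},{"dx": 0,"dy": 0.009,"dz": 0.1,"rx": 0,"ry": 0,"rz": 0},{"dx": 0,"dy": 0.007,"dz": 0.083,"rx": 0,"ry": 0,"rz": 0},{"dx": 0,"dy": 0,"dz": 0,"rx": 0,"ry": 0,"rz": 0},{"dx": 0,"dy": 0,"dz": 0,"rx": 0,"ry": 0,"rz": 0}]}}

```text
time: 20.18
tool_pos: [0.7305, 0.0161, 0.063]
orientation: [0.706, 0.707, -0.031, -0.031]
contact_force: [-0.1, 0.4, 0.2]
grip_width: 0.0425
gripper_force: 0.0
```

Call:
{"method": "arm_command", "body": {"steps": [{"dx": 0,"dy": 0,"dz": 0,"rx": 0,"ry": 0,"rz": 0},{"dx": 0,"dy": 0,"dz": 0,"rx": 0,"ry": 0,"rz": 0},{"dx": 0,"dy": 0,"dz": 0,"rx": 0,"ry": 0,"rz": 0},{"dx": 0,"dy": 0,"dz": 0,"rx": 0,"ry": 0,"rz": 0},{"dx": 0,"dy": 0,"dz": 0,"rx": 0,"ry": 0,"rz": 0},{"dx": 0,"dy": 0,"dz": 0,"rx": 0,"ry": 0,"rz": 0}], "grip": -1.0, "squeeze": 70}}

```text
time: 20.92
tool_pos: [0.7299, 0.0159, 0.0632]
orientation: [0.706, 0.707, -0.032, -0.032]
contact_force: [-1.9, 0.2, 4.8]
grip_width: 0.0059
gripper_force: 76.2
```

Call:
{"method": "arm_command", "body": {"steps": [{"dx": 0,"dy": 0,"dz": -0.04,"rx": 0,"ry": 0,"rz": 0},{"dx": 0,"dy": 0,"dz": -0.04,"rx": 0,"ry": 0,"rz": 0},{"dx": 0,"dy": 0,"dz": 0,"rx": 0,"ry": 0,"rz": 0}]}}

```text
time: 21.3
tool_pos: [0.7326, 0.0158, 0.0827]
orientation: [0.706, 0.707, -0.031, -0.031]
contact_force: [0.2, 0.6, -2.1]
grip_width: 0.0057
gripper_force: 75.1
```

```bash
python3 -c "
from h import *
s=arm.get_image('scene');t=arm.get_image('top')
cv2.imwrite('pics/m7.png',np.hstack([cv2.resize(s['img'][150:310,140:340],(500,400)),cv2.resize(t['img'][120:250,230:330],(300,400))])[...,::-1])
print(pose())"
```

```text
(array([0.73143688, 0.01593523, 0.08147042]), array([[-1.30036713e-03,  9.95867888e-01, -9.08045073e-02],
       [ 9.99999154e-01,  1.29428706e-03, -1.25843013e-04],
       [-7.79591687e-06, -9.08045941e-02, -9.95868729e-01]]))
```

View pics/m7.png

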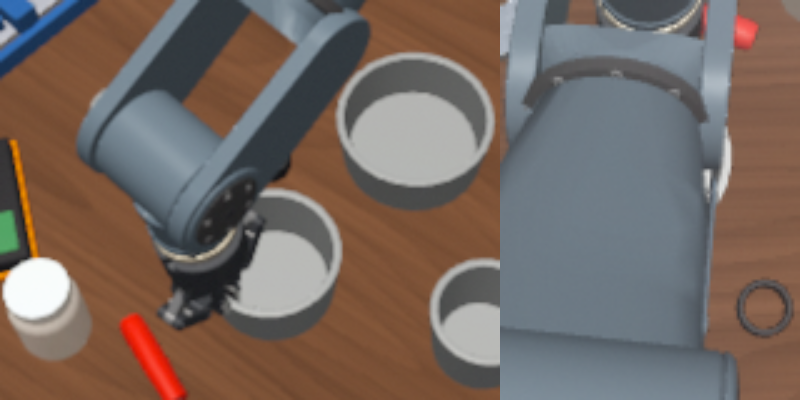

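The tub is held, and both views show it roughly level. I lift it and check its hang in the wrist view.

Call:
{"method": "arm_command", "body": {"steps": [{"dx": 0,"dy": -0.01,"dz": -0.11,"rx": 0,"ry": 0,"rz": 0},{"dx": 0,"dy": -0.0138,"dz": -0.15,"rx": 0,"ry": 0,"rz": 0},{"dx": 0,"dy": -0.0138,"dz": -0.15,"rx": 0,"ry": 0,"rz": 0},{"dx": 0,"dy": -0.0092,"dz": -0.1,"rx": 0,"ry": 0,"rz": 0},{"dx": 0,"dy": 0,"dz": 0,"rx": 0,"ry": 0,"rz": 0},{"dx": 0,"dy": 0,"dz": 0,"rx": 0,"ry": 0,"rz": 0}]}}

```text
time: 22.15
tool_pos: [0.7303, 0.0161, 0.2077]
orientation: [0.706, 0.707, -0.033, -0.033]
contact_force: [1.5, -0.4, -3.3]
grip_width: 0.0063
gripper_force: 75.1
```

```bash
cat >> h.py <<'E'
from scipy.spatial.transform import Rotation as Ro
def rim(p,x,k,tilt,fi=True,ri=None,z=None):
    r=TUB[k][0] if ri is None else ri; h=TUB[k][2] if z is None else z
    P=Ro.from_rotvec([tilt[0],tilt[1],0]).apply(np.c_[r*np.cos(A),r*np.sin(A),0*A+h])+x
    return proj(p,P,fi)
E
python3 - <<'E'
from h import *
p,R=pose();print(p)
w=arm.get_image('wrist');img=w['img'].copy()
c=np.array([p[0]-.0633,p[1],p[2]-.0632])
for col,args in(((255,0,0),{}),((0,255,0),dict(ri=.053,z=.01))):
    cv2.polylines(img,[np.round(rim(w,c,'b',(0,0),**args)*8).astype(int)],True,col,1,cv2.LINE_AA,3)
cv2.imwrite('pics/m8.png',cv2.resize(img,(784,588),interpolation=cv2.INTER_CUBIC)[...,::-1])
E
```

```text
[0.73026895 0.01605683 0.20766995]
```

View pics/m8.png

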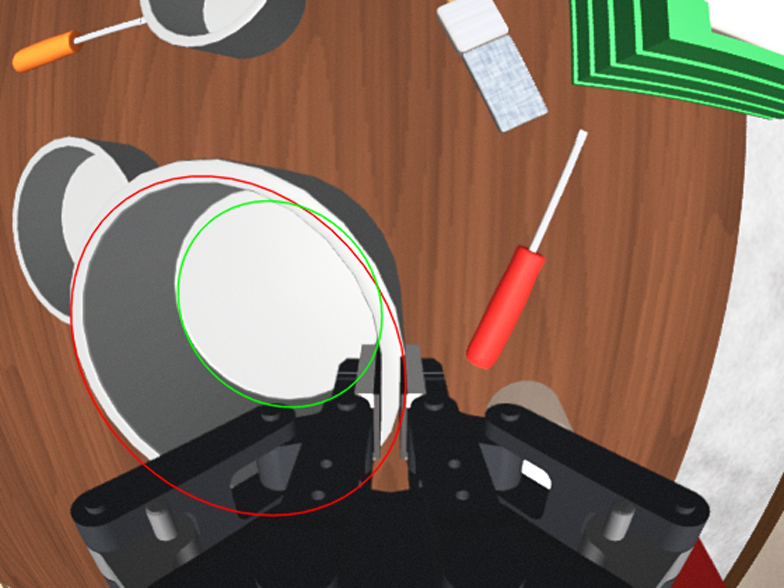

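The held tub sits about 4–6 mm towards +y of the red prediction, with its rim top at (205,160) against 176. I fit its actual pose.

```bash
cat >> h.py <<'E'
from scipy.optimize import minimize
def held(k,c0,w,rowmax=235):
    g=cv2.cvtColor(w['img'],cv2.COLOR_RGB2GRAY).astype(np.float32)
    g=cv2.magnitude(cv2.Sobel(g,cv2.CV_32F,1,0),cv2.Sobel(g,cv2.CV_32F,0,1)); g=np.minimum(g,150)
    ro,rb,h=TUB[k]; fl=rb+(ro-rb)*.01/h-.008
    def cost(q,G):
        s=0
        for r,z in((ro,h),(ro-.008,h),(fl,.01)):
            u=rim(w,c0+q[:3]/1000,k,q[3:]/100,True,r,z); m=(u[:,1]<rowmax)
            v=cv2.remap(G,u[m,0].astype(np.float32)[None],u[m,1].astype(np.float32)[None],1)
            s-=v.mean()
        return s
    q=np.zeros(5)
    for sg in(4,2,1):
        G=cv2.GaussianBlur(g,(0,0),sg)
        S=np.vstack([q]+[q+d for d in np.diag([5,5,5,5,5.])*sg/3])
        q=minimize(cost,q,args=(G,),method='Nelder-Mead',options=dict(initial_simplex=S,maxiter=2000)).x
    print('held offset mm',q[:3].round(1),'tilt rad',(q[3:]/100).round(3),'cost',cost(q,G),cost(0*q,G)); return q
E
python3 - <<'E'
from h import *
p,R=pose();w=arm.get_image('wrist');c=np.array([p[0]-.0633,p[1],p[2]-.0632]);print(p,c)
q=held('b',c,w)
img=w['img'].copy();ro,rb,h=TUB['b']
for r,z in((ro,h),(ro-.008,h),(.0539,.01)): cv2.polylines(img,[np.round(rim(w,c+q[:3]/1000,'b',q[3:]/100,True,r,z)*8).astype(int)],True,(255,0,0),1,cv2.LINE_AA,3)
cv2.imwrite('pics/m9.png',img[...,::-1])
E
```

```text
[0.73002504 0.0160828  0.20711221] [0.66672504 0.0160828  0.14391221]
held offset mm [-2.   4.8 -2.3] tilt rad [-0.01   0.012] cost -302.23776 -76.54576
```

View pics/m9.png

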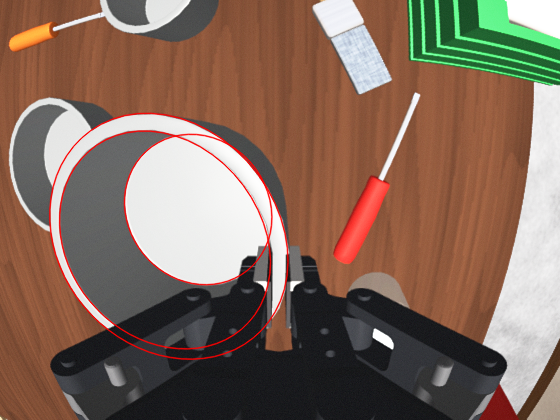

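The fit is very good: the tub is tilted only about 0.015 rad. I carry it over tub_a.

Call:
{"method": "arm_command", "body": {"steps": [{"dx": 0.0154,"dy": -0.17,"dz": 0.0155,"rx": 0,"ry": 0,"rz": 0},{"dx": 0.0154,"dy": -0.17,"dz": 0.0155,"rx": 0,"ry": 0,"rz": 0},{"dx": 0.0154,"dy": -0.17,"dz": 0.0155,"rx": 0,"ry": 0,"rz": 0},{"dx": 0.0154,"dy": -0.17,"dz": 0.0155,"rx": 0,"ry": 0,"rz": 0},{"dx": 0.0154,"dy": -0.17,"dz": 0.0155,"rx": 0,"ry": 0,"rz": 0},{"dx": 0,"dy": 0,"dz": 0,"rx": 0,"ry": 0,"rz": 0},{"dx": 0,"dy": 0,"dz": 0,"rx": 0,"ry": 0,"rz": 0}]}}

```text
time: 23.12
tool_pos: [0.5186, 0.0348, 0.2093]
orientation: [0.706, 0.707, -0.032, -0.032]
contact_force: [1.1, 0.2, -2.1]
grip_width: 0.006
gripper_force: 75.0
```

```bash
python3 - <<'E'
from h import *
p,R=pose();w=arm.get_image('wrist');c=p+[-.0653,.0048,-.0655]
q=held('b',c,w); print(c+q[:3]/1000)
d=np.array([.4515,.0402,.0155])-(c+q[:3]/1000); togo(p+d)
E
```

```text
held offset mm [ 0.1 -0.  -0.5] tilt rad [-0.011  0.009] cost -325.85956 -250.4446
[0.45342638 0.039531   0.14335053]
at [0.5192 0.0347 0.2094] z axis [-0.09  -0.    -0.996] x axis [-0.001  1.    -0.   ]
units [0.0032 0.0357 0.5106]
```

Call:
{"method": "arm_command", "body": {"steps": [{"dx": 0.003,"dy": 0.007,"dz": 0.1,"rx": 0,"ry": 0,"rz": 0},{"dx": 0,"dy": 0.01,"dz": 0.15,"rx": 0,"ry": 0,"rz": 0},{"dx": 0,"dy": 0.008,"dz": 0.12,"rx": 0,"ry": 0,"rz": 0},{"dx": 0,"dy": 0.006,"dz": 0.08,"rx": 0,"ry": 0,"rz": 0},{"dx": 0,"dy": 0.004,"dz": 0.05,"rx": 0,"ry": 0,"rz": 0},{"dx": 0,"dy": 0,"dz": 0.01,"rx": 0,"ry": 0,"rz": 0},{"dx": 0,"dy": 0,"dz": 0,"rx": 0,"ry": 0,"rz": 0},{"dx": 0,"dy": 0,"dz": 0,"rx": 0,"ry": 0,"rz": 0}]}}

```text
time: 24.18
tool_pos: [0.5158, 0.0356, 0.0826]
orientation: [0.706, 0.707, -0.032, -0.031]
contact_force: [0.9, -0.1, -2.2]
grip_width: 0.0055
gripper_force: 75.0
```

Call:
{"method": "arm_command", "body": {"steps": [{"dx": 0,"dy": 0.001,"dz": 0.008,"rx": 0,"ry": 0,"rz": 0},{"dx": 0,"dy": 0.001,"dz": 0.008,"rx": 0,"ry": 0,"rz": 0},{"dx": 0,"dy": 0,"dz": 0,"rx": 0,"ry": 0,"rz": 0}]}}

```text
time: 24.55
tool_pos: [0.5151, 0.0357, 0.0777]
orientation: [0.706, 0.707, -0.032, -0.032]
contact_force: [0.1, 0.9, -2.4]
grip_width: 0.0059
gripper_force: 75.0
```

Call:
{"method": "arm_command", "body": {"steps": [{"dx": 0,"dy": 0.001,"dz": 0.006,"rx": 0,"ry": 0,"rz": 0},{"dx": 0,"dy": 0,"dz": 0,"rx": 0,"ry": 0,"rz": 0}]}}

```text
time: 24.8
tool_pos: [0.5152, 0.0357, 0.0761]
orientation: [0.706, 0.707, -0.032, -0.032]
contact_force: [-1.0, -0.0, -2.3]
grip_width: 0.0061
gripper_force: 75.0
```

Call:
{"method": "arm_command", "body": {"steps": [{"dx": 0,"dy": 0.001,"dz": 0.006,"rx": 0,"ry": 0,"rz": 0},{"dx": 0,"dy": 0,"dz": 0,"rx": 0,"ry": 0,"rz": 0}]}}

```text
time: 25.05
tool_pos: [0.5153, 0.0357, 0.0746]
orientation: [0.706, 0.707, -0.032, -0.032]
contact_force: [-0.3, 0.7, -2.3]
grip_width: 0.0058
gripper_force: 75.0
```

Call:
{"method": "arm_command", "body": {"steps": [{"dx": 0,"dy": 0,"dz": 0,"rx": 0,"ry": 0,"rz": 0},{"dx": 0,"dy": 0,"dz": 0,"rx": 0,"ry": 0,"rz": 0},{"dx": 0,"dy": 0,"dz": 0,"rx": 0,"ry": 0,"rz": 0},{"dx": 0,"dy": 0,"dz": -0.04,"rx": 0,"ry": 0,"rz": 0},{"dx": 0,"dy": 0,"dz": -0.1,"rx": 0,"ry": 0,"rz": 0},{"dx": 0,"dy": 0,"dz": -0.2,"rx": 0,"ry": 0,"rz": 0},{"dx": 0,"dy": 0,"dz": -0.2,"rx": 0,"ry": 0,"rz": 0},{"dx": 0,"dy": 0,"dz": -0.15,"rx": 0,"ry": 0,"rz": 0},{"dx": 0,"dy": 0,"dz": 0,"rx": 0,"ry": 0,"rz": 0}], "grip": -0.2}}

```text
time: 26.18
tool_pos: [0.5335, 0.0355, 0.2505]
orientation: [0.706, 0.707, -0.03, -0.029]
contact_force: [-0.1, -0.3, -0.7]
grip_width: 0.034
gripper_force: 0.0
```

```bash
python3 - <<'E'
from h import *
p,R=pose();w=arm.get_image('wrist')
q=held('b',np.array([.4515,.0402,.010]),w); q=held('a',np.array([.4515,.0402,0]),w)
ps,o=find('ce')
c=o['c'][:2]; th=np.arctan(7/84); togo((c[0]+.050-.014*np.tan(th),c[1],.25))
cv2.imwrite('pics/m10.png',w['img'][...,::-1])
E
```

```text
held offset mm [ 8.7  6.8 18.9] tilt rad [0.018 0.063] cost -310.6396 -303.53165
held offset mm [ -3.9   1.1 -22.7] tilt rad [ 0.199 -0.026] cost -292.75955 -238.34337
c area/model 1967 1937 off [0.3 0.2] 0.69
c area/model 1334 1645 off [-2.2 -1.1] 0.7
c [0.5997 0.222  0.0065] [0.42 0.02 0.59 0.  ]
e area/model 633 682 off [1.  0.5] 0.83
e area/model 560 568 off [-0.3 -0.2] 0.95
e [ 0.6353 -0.1995 -0.0013] [-0.46 -0.03 -0.37  0.34]
at [0.5299 0.0358 0.2452] z axis [-0.094  0.    -0.996] x axis [-0.001  1.     0.   ]
units [ 0.7442  0.4714 -0.0637]
```

Unmodified, the fit for b at tub_a's centre with its floor at 10 mm scores close to the best found (-303 against -311), so b is seated. Now tub_c.

Call:
{"method": "arm_command", "body": {"steps": [{"dx": 0.1833,"dy": 0.1155,"dz": -0.016,"rx": 0,"ry": 0,"rz": 0},{"dx": 0.1833,"dy": 0.1155,"dz": -0.016,"rx": 0,"ry": 0,"rz": 0},{"dx": 0.1833,"dy": 0.1155,"dz": -0.016,"rx": 0,"ry": 0,"rz": 0},{"dx": 0.1833,"dy": 0.1155,"dz": -0.016,"rx": 0,"ry": 0,"rz": 0},{"dx": 0,"dy": 0,"dz": 0,"rx": -0.0035,"ry": 0,"rz": 0},{"dx": 0,"dy": 0,"dz": 0,"rx": 0,"ry": 0,"rz": 0},{"dx": 0,"dy": 0,"dz": 0,"rx": 0,"ry": 0,"rz": 0}], "grip": -0.1}}

```text
time: 27.3
tool_pos: [0.6465, 0.2178, 0.2514]
orientation: [0.707, 0.706, -0.029, -0.029]
contact_force: [-0.1, -0.8, 0.3]
grip_width: 0.0385
gripper_force: 0.0
```

```bash
python3 - <<'E'
from h import *
p,R=pose();w=arm.get_image('wrist')
for o in arm.outline_of('tub_c',w): print(mcen(o['pixels'])[0].round(1),o['pixels'].sum(),round(o['conf'],2))
for k,x in dict(a=(.4515,.0402,0),c=(.5974,.2193,0)).items(): print(k,cen(hull(w,x,k,True)))
q=held('c',np.array([.5974,.2193,0]),w)
togo((.6462,.2193,.069))
E
```

```text
[146.2 272.1] 2507 0.96
[137.  287.8] 2330 0.79
[245.  180.7] 8718 0.7
a (array([155.66372031, 297.94417397]), 10109.112586340634)
c (array([245.95505922, 180.93415899]), 8860.73721121368)
held offset mm [-2.3 -0.5 -3. ] tilt rad [-0.004  0.007] cost -367.3852 -314.99625
at [0.647  0.2179 0.252 ] z axis [-0.081 -0.    -0.997] x axis [ 0.  1. -0.]
units [0.0059 0.0561 0.73  ]
```

Call:
{"method": "arm_command", "body": {"steps": [{"dx": 0.006,"dy": 0.015,"dz": 0.2,"rx": 0,"ry": 0,"rz": 0},{"dx": 0,"dy": 0.015,"dz": 0.2,"rx": 0,"ry": 0,"rz": 0},{"dx": 0,"dy": 0.012,"dz": 0.15,"rx": 0,"ry": 0,"rz": 0},{"dx": 0,"dy": 0.008,"dz": 0.1,"rx": 0,"ry": 0,"rz": 0},{"dx": 0,"dy": 0.006,"dz": 0.08,"rx": 0,"ry": 0,"rz": 0},{"dx": 0,"dy": 0,"dz": 0,"rx": 0,"ry": 0,"rz": 0},{"dx": 0,"dy": 0,"dz": 0,"rx": 0,"ry": 0,"rz": 0}]}}

```text
time: 28.28
tool_pos: [0.6477, 0.2206, 0.0702]
orientation: [0.706, 0.707, -0.027, -0.028]
contact_force: [-0.2, 0.1, -0.0]
grip_width: 0.0383
gripper_force: 0.0
```

Call:
{"method": "arm_command", "body": {"steps": [{"dx": 0,"dy": 0,"dz": 0,"rx": 0,"ry": 0,"rz": 0},{"dx": 0,"dy": 0,"dz": 0,"rx": 0,"ry": 0,"rz": 0},{"dx": 0,"dy": 0,"dz": 0,"rx": 0,"ry": 0,"rz": 0},{"dx": 0,"dy": 0,"dz": 0,"rx": 0,"ry": 0,"rz": 0},{"dx": 0,"dy": 0,"dz": 0,"rx": 0,"ry": 0,"rz": 0},{"dx": 0,"dy": 0,"dz": 0,"rx": 0,"ry": 0,"rz": 0}], "grip": -1.0, "squeeze": 70}}

```text
time: 29.02
tool_pos: [0.6471, 0.2208, 0.0705]
orientation: [0.706, 0.707, -0.028, -0.028]
contact_force: [-0.6, 0.5, 5.9]
grip_width: 0.0075
gripper_force: 66.1
```

Call:
{"method": "arm_command", "body": {"steps": [{"dx": 0,"dy": -0.003,"dz": -0.04,"rx": 0,"ry": 0,"rz": 0},{"dx": 0,"dy": -0.008,"dz": -0.1,"rx": 0,"ry": 0,"rz": 0},{"dx": 0,"dy": -0.012,"dz": -0.15,"rx": 0,"ry": 0,"rz": 0},{"dx": 0,"dy": -0.012,"dz": -0.15,"rx": 0,"ry": 0,"rz": 0},{"dx": 0,"dy": -0.012,"dz": -0.15,"rx": 0,"ry": 0,"rz": 0},{"dx": 0,"dy": -0.008,"dz": -0.06,"rx": 0,"ry": 0,"rz": 0},{"dx": 0,"dy": 0,"dz": 0,"rx": 0,"ry": 0,"rz": 0},{"dx": 0,"dy": 0,"dz": 0,"rx": 0,"ry": 0,"rz": 0}]}}

```text
time: 30.02
tool_pos: [0.6448, 0.2204, 0.2299]
orientation: [0.706, 0.707, -0.03, -0.029]
contact_force: [-0.5, 0.3, -2.2]
grip_width: 0.008
gripper_force: 66.0
```

```bash
python3 - <<'E'
from h import *
p,R=pose();w=arm.get_image('wrist');c=p-np.array([.6465,.2178,.0705])+[.5974,.2193,0];print(p,c)
q=held('c',c,w);x=c+q[:3]/1000;print(x,x-p)
togo(p+np.append(np.array([.4515,.0402])-x[:2],0))
E
```

```text
[0.6448061  0.22039388 0.22988842] [0.5957061  0.22189388 0.15938842]
held offset mm [2.7 5.8 0.7] tilt rad [0.013 0.015] cost -167.5328 -111.80757
[0.59839607 0.22772266 0.16012043] [-0.04641003  0.00732879 -0.06976799]
at [0.6448 0.2204 0.2297] z axis [-0.084 -0.001 -0.996] x axis [-0.001  1.    -0.001]
units [-0.7492 -0.5863  0.0492]
```

The fit score is weak, so I retry from several starts.

```bash
python3 - <<'E'
from h import *
import io,contextlib
p,R=pose();w=arm.get_image('wrist');c=p+[-.0491,.0015,-.0705]
res=[]
for dx in(-4,2):
  for dy in(-6,0,6):
    for dz in(-5,3):
      c0=c+np.array([dx,dy,dz])/1000
      s=io.StringIO()
      with contextlib.redirect_stdout(s): q=held('c',c0,w,225)
      res.append((float(s.getvalue().split('cost')[1].split()[0]),(c0+q[:3]/1000-p).round(4),(q[3:]/100).round(3)))
res.sort(key=lambda r:r[0])
for r in res[:5]:print(*r)
o=arm.outline_of('tub_c',w);print([(mcen(x['pixels'])[0].round(1),x['pixels'].sum(),round(x['conf'],2)) for x in o]);print(cen(hull(w,c,'c',True)))
E
```

```text
-277.58844 [-0.0527 -0.0027 -0.0739] [-0.014  0.015]
-277.4817 [-0.0523 -0.0025 -0.0734] [-0.012  0.015]
-271.36722 [-0.0559 -0.0074 -0.074 ] [-0.066  0.042]
-271.32507 [-0.0553 -0.009  -0.0721] [-0.086  0.04 ]
-270.8964 [-0.0549 -0.0069 -0.073 ] [-0.061  0.038]
[(array([189.9, 241.5]), np.int64(25279), 0.91), (array([103.4, 312.9]), np.int64(617), 0.77), (array([ 93.1, 291.7]), np.int64(88), 0.5)]
(array([191.72712652, 247.43067615]), 34216.67220870394)
```

A good solution: offset from the TCP about (-52,-3,-74) mm with small tilt. I carry c over the nest.

Call:
{"method": "arm_command", "body": {"steps": [{"dx": -0.1422,"dy": -0.1134,"dz": 0.0096,"rx": 0,"ry": 0,"rz": 0},{"dx": -0.1422,"dy": -0.1134,"dz": 0.0096,"rx": 0,"ry": 0,"rz": 0},{"dx": -0.1422,"dy": -0.1134,"dz": 0.0096,"rx": 0,"ry": 0,"rz": 0},{"dx": -0.1422,"dy": -0.1134,"dz": 0.0096,"rx": 0,"ry": 0,"rz": 0},{"dx": -0.1422,"dy": -0.1134,"dz": 0.0096,"rx": 0,"ry": 0,"rz": 0},{"dx": 0,"dy": 0,"dz": 0,"rx": 0,"ry": 0,"rz": 0},{"dx": 0,"dy": 0,"dz": 0,"rx": 0,"ry": 0,"rz": 0}]}}

```text
time: 31.05
tool_pos: [0.5045, 0.0427, 0.2313]
orientation: [0.706, 0.707, -0.028, -0.028]
contact_force: [-0.0, 0.9, -1.5]
grip_width: 0.0076
gripper_force: 66.2
```

```bash
python3 - <<'E'
from h import *
p,R=pose();w=arm.get_image('wrist');s=arm.get_image('scene');c=p+[-.0525,-.0026,-.0737]
q=held('c',c,w,225);print(c+q[:3]/1000)
img=w['img'].copy();im2=s['img'].copy()
def dr(im,pic,x,k,tilt,fi,col):
    ro,rb,h=TUB[k]
    for r,z in((ro,h),(ro-.008,h)): cv2.polylines(im,[np.round(rim(pic,np.array(x),k,tilt,fi,r,z)*8).astype(int)],True,col,1,cv2.LINE_AA,3)
dr(img,w,c+q[:3]/1000,'c',q[3:]/100,True,(255,0,0));dr(img,w,(.4515,.0402,.01),'b',(0,0),True,(0,255,0));dr(img,w,(.4515,.0402,.0),'a',(0,0),True,(255,255,0))
dr(im2,s,p+[-.0505,-.0024,-.071],'c',(0,0),False,(255,0,0));dr(im2,s,(.4515,.0402,.01),'b',(0,0),False,(0,255,0));dr(im2,s,(.4515,.0402,.0),'a',(0,0),False,(255,255,0))
a=cv2.resize(img,(480,360));b=cv2.resize(im2[130:250,250:356],(318,360),interpolation=cv2.INTER_CUBIC)
cv2.imwrite('pics/m11.png',np.hstack([a,b])[...,::-1])
togo((.4515+.0505,.0402+.0024,.0965))
E
```

```text
held offset mm [ 0.2  0.  -0.5] tilt rad [-0.012  0.011] cost -280.12836 -184.35583
[0.45218155 0.04013513 0.15710579]
at [0.5049 0.0432 0.2313] z axis [-0.079  0.    -0.997] x axis [-0.002  1.     0.   ]
units [-0.0025  0.0314  0.5383]
```

View pics/m11.png

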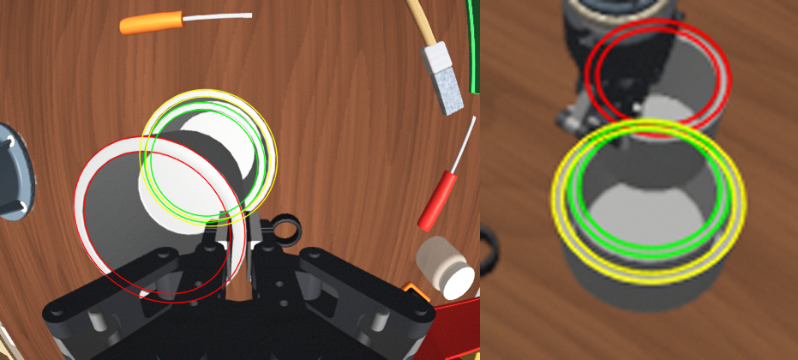

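The overlays match: b is nested in a at the predicted position, and c hangs level above it. I lower c.

Call:
{"method": "arm_command", "body": {"steps": [{"dx": -0.002,"dy": 0.007,"dz": 0.12,"rx": 0,"ry": 0,"rz": 0},{"dx": 0,"dy": 0.008,"dz": 0.15,"rx": 0,"ry": 0,"rz": 0},{"dx": 0,"dy": 0.007,"dz": 0.12,"rx": 0,"ry": 0,"rz": 0},{"dx": 0,"dy": 0.005,"dz": 0.08,"rx": 0,"ry": 0,"rz": 0},{"dx": 0,"dy": 0.004,"dz": 0.06,"rx": 0,"ry": 0,"rz": 0},{"dx": 0,"dy": 0,"dz": 0,"rx": 0,"ry": 0,"rz": 0},{"dx": 0,"dy": 0,"dz": 0,"rx": 0,"ry": 0,"rz": 0}]}}

```text
time: 32.02
tool_pos: [0.5019, 0.0423, 0.0992]
orientation: [0.706, 0.707, -0.028, -0.028]
contact_force: [0.4, -1.2, -2.8]
grip_width: 0.0079
gripper_force: 66.3
```

Call:
{"method": "arm_command", "body": {"steps": [{"dx": 0,"dy": 0.001,"dz": 0.008,"rx": 0,"ry": 0,"rz": 0},{"dx": 0,"dy": 0.001,"dz": 0.008,"rx": 0,"ry": 0,"rz": 0},{"dx": 0,"dy": 0,"dz": 0,"rx": 0,"ry": 0,"rz": 0}]}}

```text
time: 32.4
tool_pos: [0.5013, 0.0421, 0.0948]
orientation: [0.706, 0.707, -0.028, -0.028]
contact_force: [0.8, -0.2, -1.6]
grip_width: 0.0075
gripper_force: 66.2
```

Call:
{"method": "arm_command", "body": {"steps": [{"dx": 0,"dy": 0,"dz": 0.006,"rx": 0,"ry": 0,"rz": 0},{"dx": 0,"dy": 0,"dz": 0,"rx": 0,"ry": 0,"rz": 0}]}}

```text
time: 32.65
tool_pos: [0.501, 0.0422, 0.0931]
orientation: [0.706, 0.707, -0.028, -0.028]
contact_force: [0.7, 0.0, -1.1]
grip_width: 0.0078
gripper_force: 66.2
```

Call:
{"method": "arm_command", "body": {"steps": [{"dx": 0,"dy": 0,"dz": 0.006,"rx": 0,"ry": 0,"rz": 0},{"dx": 0,"dy": 0,"dz": 0,"rx": 0,"ry": 0,"rz": 0}]}}

```text
time: 32.9
tool_pos: [0.5009, 0.0422, 0.0915]
orientation: [0.706, 0.707, -0.028, -0.028]
contact_force: [-0.5, -0.1, -2.4]
grip_width: 0.0076
gripper_force: 66.2
```

Call:
{"method": "arm_command", "body": {"steps": [{"dx": 0,"dy": 0,"dz": 0,"rx": 0,"ry": 0,"rz": 0},{"dx": 0,"dy": 0,"dz": 0,"rx": 0,"ry": 0,"rz": 0},{"dx": 0,"dy": 0,"dz": 0,"rx": 0,"ry": 0,"rz": 0},{"dx": 0,"dy": 0,"dz": -0.04,"rx": 0,"ry": 0,"rz": 0},{"dx": 0,"dy": 0,"dz": -0.1,"rx": 0,"ry": 0,"rz": 0},{"dx": 0,"dy": 0,"dz": -0.2,"rx": 0,"ry": 0,"rz": 0},{"dx": 0,"dy": 0,"dz": -0.2,"rx": 0,"ry": 0,"rz": 0},{"dx": 0,"dy": 0,"dz": -0.1,"rx": 0,"ry": 0,"rz": 0},{"dx": 0,"dy": 0,"dz": 0,"rx": -0.0254,"ry": 0,"rz": 0},{"dx": 0,"dy": 0,"dz": 0,"rx": 0,"ry": 0,"rz": 0}], "grip": -0.3}}

```text
time: 34.15
tool_pos: [0.5126, 0.0424, 0.2522]
orientation: [0.707, 0.708, -0.0, -0.0]
contact_force: [-0.7, -0.2, -1.0]
grip_width: 0.0299
gripper_force: 0.0
```

```bash
python3 - <<'E'
from h import *
w=arm.get_image('wrist')
for k,z in(('c',.02),('b',.01),('a',0)): print(k);held(k,np.array([.4505,.0405,z-.002]),w)
N=dict(c=(.4515,.0402,.02),e=X0['e'])
ps,o=find('ce',N)
togo((.6355,-.1995,.27))
E
```

```text
c
held offset mm [ 8.   9.1 29.8] tilt rad [-0.065 -0.006] cost -294.00922 -315.756
b
held offset mm [12.2 18.9 37.2] tilt rad [ 0.268 -0.1  ] cost -278.10477 -214.52765
a
held offset mm [ 2.9 -1.5  2.3] tilt rad [-0.019 -0.066] cost -325.00763 -309.42627
c area/model 1435 1706 off [ 0.8 -2.1] 0.61
c area/model 723 1692 off [-3.4  7.1] 0.58
c [0.4439 0.0447 0.0306] [ 2.53 -1.22  1.38 -3.56]
e area/model 670 682 off [0.5 0.8] 0.92
e area/model 543 568 off [-0.3 -0.3] 0.75
e [ 0.6361 -0.2    -0.0025] [-0.34  0.02 -0.26  0.18]
at [0.5141 0.0421 0.2508] z axis [-0.001  0.    -1.   ] x axis [-0.001  1.     0.   ]
units [-0.9671  0.4842 -0.0774]
```

All three are nested. Now tub_e, gripped across its outside diameter.

Call:
{"method": "arm_command", "body": {"steps": [{"dx": -0.1934,"dy": 0.0968,"dz": -0.015,"rx": 0,"ry": 0,"rz": 0},{"dx": -0.1934,"dy": 0.0968,"dz": -0.015,"rx": 0,"ry": 0,"rz": 0},{"dx": -0.1934,"dy": 0.0968,"dz": -0.015,"rx": 0,"ry": 0,"rz": 0},{"dx": -0.1934,"dy": 0.0968,"dz": -0.015,"rx": 0,"ry": 0,"rz": 0},{"dx": -0.1934,"dy": 0.0968,"dz": -0.015,"rx": 0,"ry": 0,"rz": 0},{"dx": 0,"dy": 0,"dz": 0,"rx": 0,"ry": 0,"rz": 0},{"dx": 0,"dy": 0,"dz": 0,"rx": 0,"ry": 0,"rz": 0}], "grip": 1.0}}

```text
time: 35.28
tool_pos: [0.6346, -0.199, 0.2687]
orientation: [0.707, 0.707, -0.0, -0.002]
contact_force: [-0.2, 0.1, -0.5]
grip_width: 0.0853
gripper_force: 0.0
```

```bash
python3 - <<'E'
from h import *
w=arm.get_image('wrist')
print([(mcen(x['pixels'])[0].round(1),x['pixels'].sum(),round(x['conf'],2)) for x in arm.outline_of('tub_e',w)],cen(hull(w,(.6357,-.2,0),'e',True)))
held('e',np.array([.6357-.002,-.2,-.002]),w)
togo((.6357,-.2,.08))
E
```

```text
[(array([110. ,   8.6]), np.int64(1198), 0.87), (array([280.3, 183. ]), np.int64(2718), 0.87), (array([126.3,  21.1]), np.int64(2325), 0.83), (array([117.4,  14.7]), np.int64(1551), 0.73)] (array([281.15220229, 184.42341599]), 2774.862965938286)
held offset mm [ 1.   1.9 -1.4] tilt rad [ 0.016 -0.001] cost -342.19437 -300.22598
at [ 0.6344 -0.1979  0.2693] z axis [-0.002  0.001 -1.   ] x axis [-0.002  1.     0.001]
units [-0.0094  0.0067  0.757 ]
```

Call:
{"method": "arm_command", "body": {"steps": [{"dx": -0.004,"dy": 0.004,"dz": 0.2,"rx": 0,"ry": 0,"rz": 0},{"dx": 0,"dy": 0,"dz": 0.2,"rx": 0,"ry": 0,"rz": 0},{"dx": 0,"dy": 0,"dz": 0.15,"rx": 0,"ry": 0,"rz": 0},{"dx": 0,"dy": 0,"dz": 0.12,"rx": 0,"ry": 0,"rz": 0},{"dx": 0,"dy": 0,"dz": 0.087,"rx": 0,"ry": 0,"rz": 0},{"dx": 0,"dy": 0,"dz": 0,"rx": 0,"ry": 0,"rz": 0},{"dx": 0,"dy": 0,"dz": 0,"rx": 0,"ry": 0,"rz": 0}]}}

```text
time: 36.25
tool_pos: [0.6367, -0.1998, 0.0818]
orientation: [0.706, 0.708, 0.0, 0.001]
contact_force: [-0.5, -0.5, 0.0]
grip_width: 0.0856
gripper_force: 0.0
```

Call:
{"method": "arm_command", "body": {"steps": [{"dx": 0,"dy": 0,"dz": 0,"rx": 0,"ry": 0,"rz": 0},{"dx": 0,"dy": 0,"dz": 0,"rx": 0,"ry": 0,"rz": 0},{"dx": 0,"dy": 0,"dz": 0,"rx": 0,"ry": 0,"rz": 0},{"dx": 0,"dy": 0,"dz": 0,"rx": 0,"ry": 0,"rz": 0},{"dx": 0,"dy": 0,"dz": 0,"rx": 0,"ry": 0,"rz": 0},{"dx": 0,"dy": 0,"dz": -0.05,"rx": 0,"ry": 0,"rz": 0},{"dx": 0,"dy": 0,"dz": -0.15,"rx": 0,"ry": 0,"rz": 0},{"dx": 0,"dy": 0,"dz": -0.2,"rx": 0,"ry": 0,"rz": 0},{"dx": 0,"dy": 0,"dz": -0.2,"rx": 0,"ry": 0,"rz": 0},{"dx": 0,"dy": 0,"dz": -0.1,"rx": 0,"ry": 0,"rz": 0},{"dx": 0,"dy": 0,"dz": 0,"rx": 0,"ry": 0,"rz": 0}], "grip": -1.0, "squeeze": 40}}

```text
time: 37.62
tool_pos: [0.6374, -0.201, 0.2589]
orientation: [0.707, 0.708, 0.001, 0.003]
contact_force: [0.2, 0.2, -1.8]
grip_width: 0.0548
gripper_force: 42.7
```

```bash
python3 - <<'E'
from h import *
p,R=pose();w=arm.get_image('wrist');held('e',p+[0,0,-.0825],w,300)
N={'e':p+[0,0,-.081]}; find('e',N)
togo((.4515,.0402,p[2]))
E
```

```text
held offset mm [-2.3 -0.3 -2.4] tilt rad [-0.007  0.007] cost -280.59433 -145.02408
e area/model 835 934 off [3.9 2.7] 0.68
e area/model 103 891 off [-13.8   1.2] 0.42
e [ 0.6364 -0.1728  0.1915] [ 4.71 -0.71  1.37 -1.76]
at [ 0.6351 -0.1999  0.2533] z axis [-0.004  0.002 -1.   ] x axis [-0.001  1.     0.002]
units [ 0.9612 -0.7331 -0.0171]
```

Call:
{"method": "arm_command", "body": {"steps": [{"dx": 0.1602,"dy": -0.1222,"dz": 0,"rx": 0,"ry": 0,"rz": 0},{"dx": 0.1602,"dy": -0.1222,"dz": 0,"rx": 0,"ry": 0,"rz": 0},{"dx": 0.1602,"dy": -0.1222,"dz": 0,"rx": 0,"ry": 0,"rz": 0},{"dx": 0.1602,"dy": -0.1222,"dz": 0,"rx": 0,"ry": 0,"rz": 0},{"dx": 0.1602,"dy": -0.1222,"dz": 0,"rx": 0,"ry": 0,"rz": 0},{"dx": 0.1602,"dy": -0.1222,"dz": 0,"rx": 0,"ry": 0,"rz": 0},{"dx": 0,"dy": 0,"dz": 0,"rx": 0,"ry": 0,"rz": 0},{"dx": 0,"dy": 0,"dz": 0,"rx": 0,"ry": 0,"rz": 0}]}}

```text
time: 38.88
tool_pos: [0.453, 0.0395, 0.2554]
orientation: [0.706, 0.708, -0.0, 0.0]
contact_force: [-0.1, -0.4, -1.4]
grip_width: 0.0553
gripper_force: 42.8
```

```bash
python3 - <<'E'
from h import *
togo((.4515,.0402,.118))
E
```

```text
at [0.453  0.0395 0.2554] z axis [-0. -0. -1.] x axis [-0.002  1.    -0.   ]
units [ 0.0029 -0.0061  0.5495]
```

Call:
{"method": "arm_command", "body": {"steps": [{"dx": 0.003,"dy": -0.005,"dz": 0.12,"rx": 0,"ry": 0,"rz": 0},{"dx": 0,"dy": 0,"dz": 0.15,"rx": 0,"ry": 0,"rz": 0},{"dx": 0,"dy": 0,"dz": 0.13,"rx": 0,"ry": 0,"rz": 0},{"dx": 0,"dy": 0,"dz": 0.09,"rx": 0,"ry": 0,"rz": 0},{"dx": 0,"dy": 0,"dz": 0.06,"rx": 0,"ry": 0,"rz": 0},{"dx": 0,"dy": 0,"dz": 0,"rx": 0,"ry": 0,"rz": 0},{"dx": 0,"dy": 0,"dz": 0,"rx": 0,"ry": 0,"rz": 0}]}}

```text
time: 39.75
tool_pos: [0.4523, 0.0397, 0.1183]
orientation: [0.707, 0.707, 0.0, 0.0]
contact_force: [0.8, 0.0, -1.6]
grip_width: 0.055
gripper_force: 42.8
```

Call:
{"method": "arm_command", "body": {"steps": [{"dx": 0,"dy": 0,"dz": 0.008,"rx": 0,"ry": 0,"rz": 0},{"dx": 0,"dy": 0,"dz": 0.006,"rx": 0,"ry": 0,"rz": 0},{"dx": 0,"dy": 0,"dz": 0,"rx": 0,"ry": 0,"rz": 0}]}}

```text
time: 40.12
tool_pos: [0.4513, 0.0404, 0.1149]
orientation: [0.707, 0.708, 0.0, 0.0]
contact_force: [0.3, -0.3, -1.4]
grip_width: 0.0549
gripper_force: 42.8
```

Call:
{"method": "arm_command", "body": {"steps": [{"dx": 0,"dy": 0,"dz": 0.006,"rx": 0,"ry": 0,"rz": 0},{"dx": 0,"dy": 0,"dz": 0,"rx": 0,"ry": 0,"rz": 0}]}}

```text
time: 40.38
tool_pos: [0.4512, 0.0405, 0.1131]
orientation: [0.707, 0.708, -0.0, -0.0]
contact_force: [0.1, 0.1, -1.5]
grip_width: 0.0549
gripper_force: 42.8
```

Call:
{"method": "arm_command", "body": {"steps": [{"dx": 0,"dy": 0,"dz": 0.005,"rx": 0,"ry": 0,"rz": 0},{"dx": 0,"dy": 0,"dz": 0,"rx": 0,"ry": 0,"rz": 0}]}}

```text
time: 40.62
tool_pos: [0.4513, 0.0404, 0.1124]
orientation: [0.707, 0.708, 0.0, 0.0]
contact_force: [-1.2, 0.7, 5.3]
grip_width: 0.055
gripper_force: 43.3
```

Call:
{"method": "arm_command", "body": {"steps": [{"dx": 0,"dy": 0,"dz": 0,"rx": 0,"ry": 0,"rz": 0},{"dx": 0,"dy": 0,"dz": 0,"rx": 0,"ry": 0,"rz": 0},{"dx": 0,"dy": 0,"dz": 0,"rx": 0,"ry": 0,"rz": 0},{"dx": 0,"dy": 0,"dz": -0.04,"rx": 0,"ry": 0,"rz": 0},{"dx": 0,"dy": 0,"dz": -0.1,"rx": 0,"ry": 0,"rz": 0},{"dx": 0,"dy": 0,"dz": -0.2,"rx": 0,"ry": 0,"rz": 0},{"dx": 0,"dy": 0,"dz": -0.2,"rx": 0,"ry": 0,"rz": 0},{"dx": 0,"dy": 0,"dz": -0.1,"rx": 0,"ry": 0,"rz": 0},{"dx": 0,"dy": 0,"dz": 0,"rx": 0,"ry": 0,"rz": 0}], "grip": 0.8}}

```text
time: 41.75
tool_pos: [0.4525, 0.0403, 0.2744]
orientation: [0.707, 0.708, 0.002, 0.002]
contact_force: [0.2, -0.2, -0.2]
grip_width: 0.0771
gripper_force: 0.0
```

Call:
{"method": "arm_command", "body": {"steps": [{"dx": -0.2292,"dy": -0.0075,"dz": 0,"rx": 0,"ry": 0,"rz": 0},{"dx": -0.2292,"dy": -0.0075,"dz": 0,"rx": 0,"ry": 0,"rz": 0},{"dx": -0.2292,"dy": -0.0075,"dz": 0,"rx": 0,"ry": 0,"rz": 0},{"dx": -0.2292,"dy": -0.0075,"dz": 0,"rx": 0,"ry": 0,"rz": 0},{"dx": -0.2292,"dy": -0.0075,"dz": 0,"rx": 0,"ry": 0,"rz": 0},{"dx": -0.2292,"dy": -0.0075,"dz": 0,"rx": 0,"ry": 0,"rz": 0},{"dx": -0.2292,"dy": -0.0075,"dz": 0,"rx": 0,"ry": 0,"rz": 0},{"dx": -0.2292,"dy": -0.0075,"dz": 0,"rx": 0,"ry": 0,"rz": 0},{"dx": 0,"dy": 0,"dz": 0,"rx": 0,"ry": 0,"rz": 0.033},{"dx": 0,"dy": 0,"dz": 0,"rx": 0,"ry": 0,"rz": 0},{"dx": 0,"dy": 0,"dz": 0,"rx": 0,"ry": 0,"rz": 0}], "grip": 1.0}}

```text
time: 43.12
tool_pos: [0.4366, -0.4168, 0.2709]
orientation: [0.742, 0.671, 0.0, -0.001]
contact_force: [0.9, -1.2, 0.1]
grip_width: 0.0855
gripper_force: 0.0
```

```bash
python3 - <<'E'
from h import *
togo((.4364,-.418,.086))
w=arm.get_image('wrist')
print([(np.round(x['uv']),round(x['conf'],2)) for x in arm.recognise('jaw_grip',w)],proj(w,(.4364,-.418,.115),True),proj(w,(.4364,-.418,.09),True))
E
```

```text
at [ 0.4366 -0.4168  0.2709] z axis [-0.002  0.002 -1.   ] x axis [0.1   0.995 0.002]
units [-0.0062  0.0013  0.7395]
[(array([286., 179.]), 0.97)] [[279.95821814 189.53029319]] [[279.85925244 183.76441583]]
```

Call:
{"method": "arm_command", "body": {"steps": [{"dx": -0.006,"dy": 0,"dz": 0.2,"rx": 0,"ry": 0,"rz": 0},{"dx": 0,"dy": 0,"dz": 0.2,"rx": 0,"ry": 0,"rz": 0},{"dx": 0,"dy": 0,"dz": 0.16,"rx": 0,"ry": 0,"rz": 0},{"dx": 0,"dy": 0,"dz": 0.1,"rx": 0,"ry": 0,"rz": 0},{"dx": 0,"dy": 0,"dz": 0.075,"rx": 0,"ry": 0,"rz": 0},{"dx": 0,"dy": 0,"dz": 0,"rx": 0,"ry": 0,"rz": 0}]}}

```text
time: 43.98
tool_pos: [0.4363, -0.418, 0.0869]
orientation: [0.742, 0.671, 0.0, -0.002]
contact_force: [0.3, 0.4, 0.0]
grip_width: 0.0854
gripper_force: 0.0
```

Call:
{"method": "arm_command", "body": {"steps": [{"dx": 0,"dy": 0,"dz": 0,"rx": 0,"ry": 0,"rz": 0},{"dx": 0,"dy": 0,"dz": 0,"rx": 0,"ry": 0,"rz": 0},{"dx": 0,"dy": 0,"dz": 0,"rx": 0,"ry": 0,"rz": 0},{"dx": 0,"dy": 0,"dz": 0,"rx": 0,"ry": 0,"rz": 0},{"dx": 0,"dy": 0,"dz": 0,"rx": 0,"ry": 0,"rz": 0},{"dx": 0,"dy": 0,"dz": 0,"rx": 0,"ry": 0,"rz": 0},{"dx": 0,"dy": 0,"dz": 0,"rx": 0,"ry": 0,"rz": 0}], "grip": -1.0, "squeeze": 40}}

```text
time: 44.85
tool_pos: [0.4367, -0.4197, 0.089]
orientation: [0.743, 0.67, -0.0, 0.0]
contact_force: [-2.2, 0.5, 5.5]
grip_width: 0.0193
gripper_force: 41.0
```

Call:
{"method": "arm_command", "body": {"steps": [{"dx": 0,"dy": 0.02,"dz": 0,"rx": 0,"ry": 0,"rz": 0},{"dx": 0,"dy": 0.024,"dz": 0,"rx": 0,"ry": 0,"rz": 0},{"dx": 0,"dy": 0.024,"dz": 0,"rx": 0,"ry": 0,"rz": 0},{"dx": 0,"dy": 0.024,"dz": 0,"rx": 0,"ry": 0,"rz": 0},{"dx": 0,"dy": 0.024,"dz": 0,"rx": 0,"ry": 0,"rz": 0},{"dx": 0,"dy": 0.024,"dz": 0,"rx": 0,"ry": 0,"rz": 0},{"dx": 0,"dy": 0.02,"dz": 0,"rx": 0,"ry": 0,"rz": 0},{"dx": 0,"dy": 0.012,"dz": 0,"rx": 0,"ry": 0,"rz": 0},{"dx": 0,"dy": 0,"dz": 0,"rx": 0,"ry": 0,"rz": 0},{"dx": 0,"dy": 0,"dz": 0,"rx": 0,"ry": 0,"rz": 0}]}}

```text
time: 46.1
tool_pos: [0.479, -0.4244, 0.089]
orientation: [0.742, 0.67, -0.001, 0.0]
contact_force: [-2.5, -0.0, 5.8]
grip_width: 0.019
gripper_force: 41.1
```

Call:
{"method": "arm_command", "body": {"steps": [{"dx": 0,"dy": 0.008,"dz": 0,"rx": 0,"ry": 0,"rz": 0},{"dx": 0,"dy": 0.006,"dz": 0,"rx": 0,"ry": 0,"rz": 0},{"dx": 0,"dy": 0,"dz": 0,"rx": 0,"ry": 0,"rz": 0}]}}

```text
time: 46.48
tool_pos: [0.4822, -0.4248, 0.089]
orientation: [0.742, 0.67, -0.001, -0.0]
contact_force: [-3.6, -0.7, 6.3]
grip_width: 0.019
gripper_force: 41.1
```

Call:
{"method": "arm_command", "body": {"steps": [{"dx": 0,"dy": 0.008,"dz": 0,"rx": 0,"ry": 0,"rz": 0},{"dx": 0,"dy": 0,"dz": 0,"rx": 0,"ry": 0,"rz": 0}]}}

```text
time: 46.72
tool_pos: [0.4835, -0.4249, 0.089]
orientation: [0.742, 0.67, -0.001, -0.001]
contact_force: [-4.8, -1.0, 6.9]
grip_width: 0.019
gripper_force: 41.2
```

Call:
{"method": "arm_command", "body": {"steps": [{"dx": 0,"dy": 0.008,"dz": 0,"rx": 0,"ry": 0,"rz": 0},{"dx": 0,"dy": 0,"dz": 0,"rx": 0,"ry": 0,"rz": 0}]}}

```text
time: 46.98
tool_pos: [0.4835, -0.4248, 0.089]
orientation: [0.742, 0.67, -0.002, -0.003]
contact_force: [-10.6, 0.4, 9.9]
grip_width: 0.0192
gripper_force: 41.6
```

Call:
{"method": "arm_command", "body": {"steps": [{"dx": 0,"dy": 0.008,"dz": 0,"rx": 0,"ry": 0,"rz": 0},{"dx": 0,"dy": 0,"dz": 0,"rx": 0,"ry": 0,"rz": 0}]}}

```text
time: 47.22
tool_pos: [0.4835, -0.4248, 0.089]
orientation: [0.742, 0.67, -0.003, -0.004]
contact_force: [-16.0, -1.4, 11.1]
grip_width: 0.0191
gripper_force: 42.3
```

The jaw is at its stop: there is no more travel and the force is rising. I release, retreat clear and check everything.

Call:
{"method": "arm_command", "body": {"steps": [{"dx": 0,"dy": -0.006,"dz": 0,"rx": 0,"ry": 0,"rz": 0},{"dx": 0,"dy": 0,"dz": 0,"rx": 0,"ry": 0,"rz": 0},{"dx": 0,"dy": 0,"dz": 0,"rx": 0,"ry": 0,"rz": 0},{"dx": 0,"dy": 0,"dz": 0,"rx": 0,"ry": 0,"rz": 0},{"dx": 0,"dy": 0,"dz": -0.06,"rx": 0,"ry": 0,"rz": 0},{"dx": 0,"dy": 0,"dz": -0.2,"rx": 0,"ry": 0,"rz": 0},{"dx": 0,"dy": 0,"dz": -0.2,"rx": 0,"ry": 0,"rz": 0},{"dx": 0,"dy": 0,"dz": -0.2,"rx": 0,"ry": 0,"rz": 0},{"dx": 0,"dy": 0,"dz": -0.2,"rx": 0,"ry": 0,"rz": 0},{"dx": -0.1,"dy": -0.1,"dz": 0,"rx": 0,"ry": 0,"rz": 0},{"dx": 0,"dy": 0,"dz": 0,"rx": 0,"ry": 0,"rz": 0}], "grip": 0.5}}

```text
time: 48.6
tool_pos: [0.4589, -0.4484, 0.3053]
orientation: [0.743, 0.669, -0.001, 0.001]
contact_force: [0.6, -0.2, -0.4]
grip_width: 0.0642
gripper_force: 0.0
```

```bash
python3 - <<'E'
from h import *
s=arm.get_image('scene');t=arm.get_image('top')
im=s['img'].copy()
for k,z in(('a',0),('b',.01),('c',.02),('e',.03)):
    ro,rb,h=TUB[k]; cv2.polylines(im,[np.round(rim(s,np.array([.4515,.0402,z]),k,(0,0),False)*8).astype(int)],True,(255,0,0),1,cv2.LINE_AA,3)
r=lambda i,a,b,c,d,sz:cv2.resize(i[a:b,c:d],sz,interpolation=cv2.INTER_CUBIC)
top=np.hstack([r(im,150,250,255,355,(400,300)),r(s['img'],150,250,255,355,(400,300))])
bot=np.hstack([r(s['img'],80,200,80,240,(400,300)),r(t['img'],180,330,20,220,(400,300))])
cv2.imwrite('pics/m12.png',np.vstack([top,bot])[...,::-1])
E
```

```text
(no output)
```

View pics/m12.png

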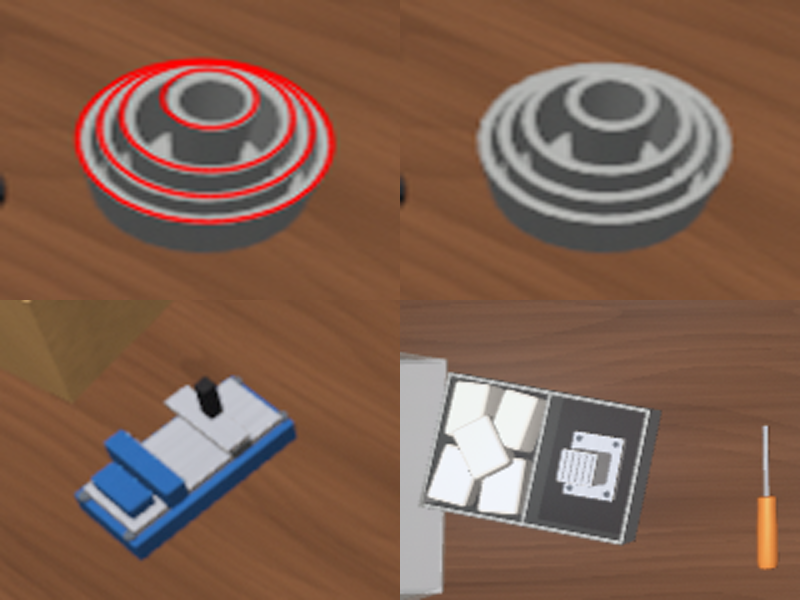

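The nested rims all match the predicted seated heights. The housing stands in the bay, and the jaw is back at its home position. I hand the job in.

```bash
python3 -c "
from workcell import arm
print(arm.finish_job())"
```

```text
the job is handed in; nothing more can be done
None
```

I handed the job in after about 49 s of robot time, with no verdict shown: the housing stands in the crate bay, tubs e, c and b are nested in a (tub_d was absent), and the jaw is pushed home to its stop.

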